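# Unload the crystal polisher

### The arm

A 7-joint arm with a two-finger parallel gripper is mounted at the origin on the work surface. World frame = base frame: x ahead of the robot, y to its left, z up, the work surface at z = 0. Lengths are in m, angles in rad, forces in N, time in s.
With the tool pointing down it reaches from about 0.35 to 0.9 m from the base axis. Payload 8.1 kg.
Tool frame: the origin (TCP) lies at the very end of the fingers, on their centre line; the grasp point (between the pads) lies 19 mm behind it; z points along the fingers, x is the direction in which the jaws open and shut, and the axes are right-handed (so a half turn about z gives the same grasp; the last joint's range is limited). The gripper opens to 85 mm and grips with 20 to 120 N. Pads are 22 mm wide; open, the fingers measure 114 mm over their backs; the gripper's body (76 mm by 85 mm) begins 54 mm behind the grasp point. The pads swing forward as they close: fully open they stand 13 mm farther back than shut.
Start: joints at [-1.376, 0.434, 0.025, 1.573, -0.012, 1.134, -0.075], TCP at [0.183, 0.597, 0.231] pointing down, gripper open.
Joint ranges: [-2.62, 2.62], [-0.44, 2.09], [-1.27, 1.32], [0.08, 2.57], [-1.32, 4.46], [0.12, 2], [-2.74, 2.74]. Speed limits (rad/s): [2.22, 2.22, 3.01, 3.01, 3.14, 3.14, 3.14].

### API

Orientations are given as a unit quaternion [w, x, y, z].
In Python, from workcell import * gives the robot as it stands.
- The arm moves only by the tool send_rows, never from a script. Its argument "moves" is a list of rows, each an object of numbers: "x", "y", "z": the shift along the tool's x, y, z in mm; "roll": the turn about the tool's z in rad; "fingers": the finger opening in mm, from 0 to 85.4. In form: [{"x": .., "y": .., "z": .., "roll": .., "fingers": ..}, ...]. A call has 1 to 20 rows; each row is the pose to reach, as a shift and turn from the pose commanded when the call began, along the tool's axes at that moment; what a row does not reach only later rows make up. A row lasts 1/10 s, in which the tool goes at most 50 mm and 8.59 degrees, less where a joint would pass 70% of its speed; a pose out of reach is approached as far as the arm can. A call with a gripper value outside its range is refused whole. The fingers move at their own pace and stop on an object; "newtons" is the grip in N (left out, the last holds). Time passes only in rows, so rows that repeat a pose let the fingers close. It gives the time, the measured TCP pose, the force and the opening at its end, in the units of the state.
- get_obs(): the state, without advancing time (a new reading comes with each control period).
- read_camera(name): name is "side" or "top" or "wrist"; returns (picture, depth): 384x512x3 uint8, blue, green, red; 384x512 float32, m along the optical axis (not along the pixel's ray), 0 where there is no reading.
- calibration(name): a dict with "fovy" (degrees; the focal length in pixels is half the picture's height over the tangent of half this angle, whatever the lens; pixels are square), "cx", "cy" (the principal point, pixels), "R" (3x3) and "t" (3): a world point X has camera coordinates R X + t; the wrist camera has in their place "T_tool_cam" (4x4, takes a point from camera to tool coordinates, whose origin is the TCP and whose axes are the tool frame's). Camera axes: x right, y down, z forward; pixel columns grow to the right and rows downward; lengths in m; the calibration is good to about 2 mm. A picture is of the moment at which its call begins: read the wrist's pose just before it. calibration takes no time and is no camera call.
- job_done(): hands the job in, once; it reports no verdict.
The state is a dict: "time_s": time; "joint_pos": joint angles; "qvel": joint speeds; "tau": joint torques, N m; "tcp_pos": TCP position; "orientation": TCP orientation; "wrist_force": force on the tool from outside, world axes, zero at the start; "torque": the same for the moment, N m; "width": opening from 0.0 (shut) to 1.0 (fully open).
Only numpy, scipy, OpenCV 4.12 (cv2) and the standard library are available. Lean on these libraries where they do the work, as an engineer would, in place of code of your own. Each camera call takes 0.05 s, during which the arm holds its last target. There are 200 camera calls.

### The job

Unload the polisher: its hood stands ajar on a safety catch, so reach under the raised front lip, push the hidden sprung tab aside, to the left as you face the lip, and lift the hood right up. Lay every crystal in the yellow tote, flat on its floor and none on top of another (set them down, do not drop them), then close the hood fully and push the tote squarely onto the green-taped collection spot. Leave the jar, tape roll and carton where they are.

Things in the scene. Friction and masses are not known exactly. Their poses are not given: they have to be found in the camera images.
- polisher: Fixed blue tub 165 (x) by 310 (y) by 100 mm high, open on top under a hinged clear hood. Origin under its centre on the bench; its x axis points from its front (the lip's side, on the robot's right) to its back, y to the left as one faces the lip (roughly towards the robot's base). Walls 7 mm; inside 150 by 296 mm, rubber floor 46 mm above the bench.
- hinge_mid (a point): Middle of the hood's hinge axis, at the tub's back edge 102 mm above the bench; fixed, axes as the polisher's; the hinge axis is its y. The undersides of panel and lip lie on a plane through this axis.
- hood (a joint): Hood angle (rad): 0 fully shut on the rim, 1.75 fully open, just past upright. A stiff friction hinge holds it at any angle (about 6 N at the lip to lift). It starts ajar at 0.04 to 0.08; the safety catch blocks it at about 0.10 until pushed aside. The hood: clear panel in a grey frame 9 mm thick, 310 mm wide, reaching 165 mm forward of the hinge, then the lip.
- hood_lip (a point): Middle of the front edge of the hood's black lip, half-way up its 8 mm thickness, 225 mm from the hinge axis. The lip is 150 mm wide and overhangs the tub's front wall by 60 mm. Moves with the hood, axes as the hood's (parallel to the polisher's when shut).
- catch (a joint): Travel of the sprung catch (m), 0 engaged to 0.022; pushed to the left as one faces the lip (+y of the hood) it frees the hood from 0.016 on. Spring 2.3 to 5.5 N; it returns when let go. Hold it aside until the hood is past 0.22 rad. Pressing the hood shut (8 to 12 N down on the lip, all the way to 0) moves the catch aside by its ramp; it snaps in again and pushes nothing open.
- catch_tab (a point): Centre of the red push tab under the lip: plate 28 (x) by 6 (y) by 40 mm high, top at the lip's underside, centre 20 mm below it and 21 mm in from the lip's front edge, 3 mm left of the hood's middle; push its right (-y) face to +y. Hidden from above; a yellow patch on the lip marks it. The catch's hook hangs 62 mm below the lip from 41 mm behind its edge (mind it over the tub). Axes as the hood's.
- tote: Loose yellow open tote, 250 (x) by 170 (y) by 55 mm high, walls and floor 5 mm, 0.25 kg. Origin under its centre, z up.
- spot: Collection spot: green tape outline flat on the bench, 340 (x) by 260 (y) mm outside, tape 20 mm wide. Origin at its centre; the tote's long side goes along its x axis.
- jar: Bystander: amber jar, 64 mm across, 95 mm high. Origin under its centre.
- tape_roll: Bystander: roll of tape lying flat, 100 mm across, 48 mm high. Origin under its centre.
- carton: Bystander: cardboard box 90 by 130 by 65 mm high. Origin under its centre.
- crystal1_mid (a point): Centre of a polished crystal tower (rose quartz, deep pink), lying: an eight-sided bar 30 mm thick and 100 mm long along its x axis, the last 18 mm at +x a point; grip the 82 mm body across its flat sides (along its y axis). 0.18 kg. Starts on the polisher's floor, lying front to back, towers side by side about 66 mm apart. Absent in some starts.
- crystal2_mid (a point): Centre of a polished crystal tower (dark amethyst), lying: an eight-sided bar 30 mm thick and 100 mm long along its x axis, the last 18 mm at +x a point; grip the 82 mm body across its flat sides (along its y axis). 0.18 kg. Starts on the polisher's floor, lying front to back, towers side by side about 66 mm apart. Absent in some starts.
- crystal3_mid (a point): Centre of a polished crystal tower (rose quartz, pale pink), lying: an eight-sided bar 30 mm thick and 100 mm long along its x axis, the last 18 mm at +x a point; grip the 82 mm body across its flat sides (along its y axis). 0.18 kg. Starts on the polisher's floor, lying front to back, towers side by side about 66 mm apart. Absent in some starts.
- crystal4_mid (a point): Centre of a polished crystal tower (pale amethyst), lying: an eight-sided bar 30 mm thick and 100 mm long along its x axis, the last 18 mm at +x a point; grip the 82 mm body across its flat sides (along its y axis). 0.18 kg. Starts on the polisher's floor, lying front to back, towers side by side about 66 mm apart. Absent in some starts.

How it is judged:
By the outcome, as a careful person would: the job done as asked, in the order asked, and still so for the second after the job is handed in, with the robot touching nothing.
Of crystal1, crystal2, crystal3, crystal4 only 2 to 4 are there at a start; the rules pass over those that are not, and their reading is None.
At some moment in a run one of tote may be knocked a few centimetres aside while the robot is not near it.
It also fails if it takes over 210 s, if anything falls off the work surface, if the arm or the gripper's body presses on something with over 40 N, if the wrist force passes 120 N, or if a joint passes its speed limit or range.

## Working session

There is one attempt and no reset: what is moved stays moved. The work goes in short steps, Python scripts to look and compute and a tool call to move; the robot and the scene stay as the last step left them, time stands still between calls to the robot, and variables do not carry over. Pictures are saved under pics/ and viewed, about 12 in all and at most 16, crops included, and the job is handed in when it is done.

Besides the shell and the picture viewer there is one more tool, called after "Emit:" as name(argument=value, ...), one argument or row to a line, values as JSON. send_rows: Moves the arm, as the interface text tells. Its arguments: {"type":"object","properties":{"moves":{"type":"array","items":{"type":"object","properties":{"x":{"type":"number"},"y":{"type":"number"},"z":{"type":"number"},"roll":{"type":"number"},"fingers":{"type":"number"}}}},"newtons":{"type":"number"}},"required":["moves"]}

```bash
ls; mkdir -p pics; python3 - <<'E'
from workcell import *
import cv2,numpy as np
o=get_obs();print(o)
for n in ["top","side"]:
    p,d=read_camera(n);cv2.imwrite(f"pics/{n}0.png",p);np.save(f"pics/{n}0.npy",d)
    c=calibration(n);print(n,c)
print(calibration("wrist"))
E
```

```text
pics
{'time_s': 0.0, 'joint_pos': array([-1.37557994,  0.43522413,  0.02499546,  1.57409047, -0.01159047,
        1.13401945, -0.07509077]), 'qvel': array([ 9.55790935e-05,  1.47354341e-03,  2.72845486e-04, -1.63785991e-03,
       -3.24015135e-05, -1.35278026e-03,  4.22138678e-04]), 'tau': array([ 3.76588275e-05, -6.70461130e+01,  1.02487843e+00, -3.16211486e+01,
        1.54659140e-02,  1.25024145e-02,  3.96160613e-05]), 'tcp_pos': array([0.18331667, 0.59697919, 0.2305281 ]), 'orientation': array([ 5.37377890e-04,  8.04209575e-01,  5.94345288e-01, -5.90291220e-04]), 'wrist_force': array([0.00191279, 0.07898134, 0.31000889]), 'torque': array([0.00174461, 0.01005503, 0.0287263 ]), 'width': 1.0032246922698431}
top {'fovy': 55.215426056480155, 'cx': 256.1843919883584, 'cy': 191.82960882142822, 'R': array([[ 0.02523794, -0.99963239, -0.00990608],
       [-0.99078485, -0.02369304, -0.13335675],
       [ 0.13307302,  0.01318045, -0.99101859]]), 't': array([0.07090831, 0.55638798, 1.11912664])}
side {'fovy': 47.678514559520835, 'cx': 254.16753345417598, 'cy': 190.94706218690806, 'R': array([[ 0.82355797, -0.56719053, -0.00686841],
       [-0.33718986, -0.47978931, -0.81000322],
       [ 0.45613077,  0.66940056, -0.58638521]]), 't': array([-0.42799402,  0.31007487,  1.31762118])}
{'fovy': 64.4384984292291, 'cx': 258.309083186295, 'cy': 189.04946693726922, 'T_tool_cam': array([[ 9.99999236e-01,  2.00370561e-05, -1.23608515e-03,
        -1.57841733e-04],
       [ 3.23954219e-04,  9.60681272e-01,  2.77653360e-01,
        -7.04038216e-02],
       [ 1.19304721e-03, -2.77653548e-01,  9.60680532e-01,
        -1.42985874e-01],
       [ 0.00000000e+00,  0.00000000e+00,  0.00000000e+00,
         1.00000000e+00]])}
```

View pics/top0.png

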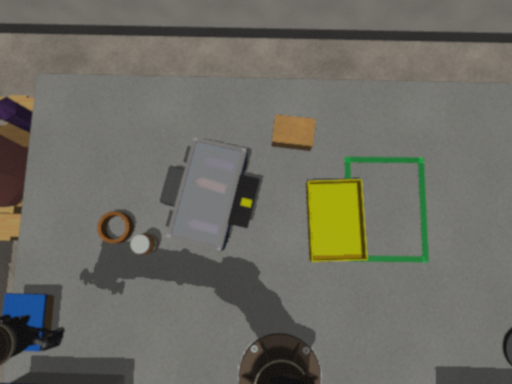

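View pics/side0.png

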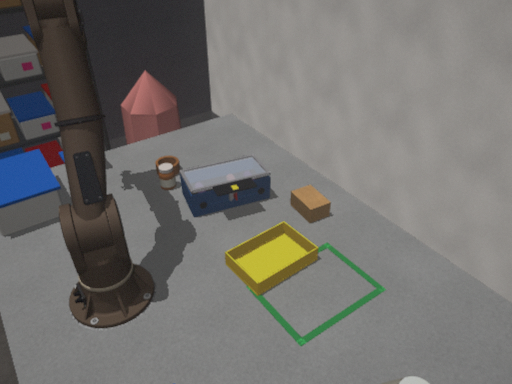

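```bash
cat > h.py <<'E'
from workcell import *
import cv2,numpy as np
from scipy.spatial.transform import Rotation as Rn
np.set_printoptions(precision=4,suppress=True)
def cam(n,obs=None):
    c=calibration(n);f=192/np.tan(np.radians(c["fovy"]/2))
    if n=="wrist":
        q=obs["orientation"];Rt=Rn.from_quat([q[1],q[2],q[3],q[0]]).as_matrix();T=c["T_tool_cam"]
        A=Rt@T[:3,:3];o=Rt@T[:3,3]+obs["tcp_pos"]
    else: A=c["R"].T;o=-A@c["t"]
    return f,c["cx"],c["cy"],A,o
def plane(C,uv,z):
    f,cx,cy,A,o=C;uv=np.atleast_2d(np.asarray(uv,float))
    r=np.c_[(uv[:,0]-cx)/f,(uv[:,1]-cy)/f,np.ones(len(uv))]@A.T
    return o+r*((z-o[2])/r[:,2])[:,None]
def cloud(C,d):
    f,cx,cy,A,o=C;v,u=np.mgrid[:384,:512]
    return np.stack([(u-cx)/f*d,(v-cy)/f*d,d],-1)@A.T+o
def proj(C,X):
    f,cx,cy,A,o=C;c=(np.atleast_2d(X)-o)@A
    return np.c_[cx+f*c[:,0]/c[:,2],cy+f*c[:,1]/c[:,2]]
def tri(C1,uv1,C2,uv2):
    P=[];
    M=np.zeros((3,3));b=np.zeros(3)
    for C,uv in((C1,uv1),(C2,uv2)):
        f,cx,cy,A,o=C;r=A@np.array([(uv[0]-cx)/f,(uv[1]-cy)/f,1]);r/=np.linalg.norm(r)
        Q=np.eye(3)-np.outer(r,r);M+=Q;b+=Q@o
    return np.linalg.solve(M,b)
def snap(n,name=None):
    o=get_obs();p,d=read_camera(n)
    if name:cv2.imwrite(f"pics/{name}.png",p)
    return p,d,cam(n,o),o
def mask(p,lo,hi,roi=None):
    m=cv2.inRange(cv2.cvtColor(p,cv2.COLOR_BGR2HSV),np.array(lo),np.array(hi))
    if roi is not None:
        k=np.zeros_like(m);x0,y0,x1,y1=roi;k[y0:y1,x0:x1]=255;m&=k
    return m
def rect(pts):
    (c,s,a)=cv2.minAreaRect((np.asarray(pts)[:,:2]*1000).astype(np.float32));return np.array(c),np.array(s),a
def contour(m):
    cs,_=cv2.findContours(m,cv2.RETR_EXTERNAL,cv2.CHAIN_APPROX_NONE);return max(cs,key=cv2.contourArea).reshape(-1,2)
E
python3 - <<'E'
from h import *
t=cv2.imread("pics/top0.png");s=cv2.imread("pics/side0.png");dt=np.load("pics/top0.npy");ds=np.load("pics/side0.npy")
Ct,Cs=cam("top"),cam("side");Pt=cloud(Ct,dt)
Y=([22,150,60],[35,255,255])
cen=lambda m:np.argwhere(m)[:,::-1].mean(0)
a=cen(mask(t,*Y,(235,190,260,215)));b=cen(mask(s,*Y,(215,175,250,200)))
print("patch",a,b,tri(Ct,a,Cs,b))
m=mask(t,*Y,(295,165,380,275));print("tote",rect(plane(Ct,contour(m),.055)))
m=mask(t,[50,100,50],[80,255,255]);cs,_=cv2.findContours(m,0,1);pts=np.vstack(cs).reshape(-1,2);pp=plane(Ct,pts,0);print("spot",rect(pp),pp[:,:2].min(0),pp[:,:2].max(0))
# hood plane
P=Pt[140:248,165:255].reshape(-1,3);k=P[:,2]>.09;P=P[k];print(len(P),P.min(0),P.max(0))
print("hood heights rows",*[np.round(Pt[r,165:265:6,2]*1000) for r in (160,185,205,230)],sep="\n")
hm=((Pt[:,:,2]>.09)&(Pt[:,:,2]<.14)).astype(np.uint8)*255;hm[:130]=0;hm[255:]=0;hm[:,:155]=0;hm[:,275:]=0
cv2.imwrite("pics/hm.png",hm)
# rect without lip: 
print(rect(Pt[hm>0]))
for nm,lo,hi,roi,z in(("carton",[8,80,80],[18,255,255],(265,105,325,155),.065),("roll",[5,120,40],[14,255,255],(90,200,135,250),.048)):
    m=mask(t,lo,hi,roi);print(nm,rect(plane(Ct,contour(m),z)))
q=Pt[225:260,120:165];print("jar",q[q[:,:,2]>.085].mean(0))
E
```

```text
patch [245.8113 202.1321] [234.4194 186.9355] [0.5124 0.1129 0.1204]
tote (array([ 473.0121, -162.9361]), array([248.8546, 172.5786]), 3.2333314418792725)
spot (array([ 516.8344, -334.3726]), array([336.2843, 257.1095]), 1.3143712282180786) [ 0.3477 -0.4634] [ 0.6878 -0.2035]
6925 [0.3804 0.0693 0.0905] [0.6993 0.3466 1.184 ]
hood heights rows
[  0.  -0.  -5.  -2. 112. 106. 107. 111. 113. 112. 117. 114. 118. 120.
  -4.   2.  -2.]
[ 71.  71.  73. 112. 106. 111. 110. 111. 107. 111. 116. 115. 123. 121.
 121. 123.   0.]
[  2.  28. 111. 107. 105. 110. 113. 116. 115. 118. 117. 122. 121. 123.
 122.  -3.  -3.]
[  0. 111. 108. 111. 108. 111. 112. 114. 117. 116. 119.  -1.  -2.  -0.
   4.  -3.  -1.]
(array([537.0156, 206.1563]), array([237.2862, 310.1604]), 77.9356918334961)
carton (array([749.4533, -28.0056]), array([129.2731,  92.3575]), 84.26963806152344)
roll (array([433.1193, 518.7816]), array([ 92.4865, 106.3199]), 1.4473973512649536)
jar [0.3863 0.4159 0.1125]
```

```bash
python3 - <<'E'
from h import *
p,d,C,o=snap("wrist","w0")
E
```

```text
(no output)
```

View pics/w0.png

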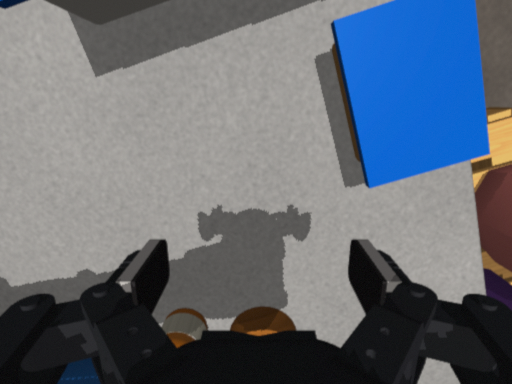

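```bash
cat >> h.py <<'E'
def yaw(o):
    q=o["orientation"];R=Rn.from_quat([q[1],q[2],q[3],q[0]]).as_matrix();return np.arctan2(R[1,0],R[0,0]),R
def mv(x,y,z,deg=None,o=None):
    o=o or get_obs();a,R=yaw(o);s=R.T@(np.array([x,y,z])-o["tcp_pos"])*1000
    r=0 if deg is None else -((np.radians(deg)-a+np.pi)%(2*np.pi)-np.pi)
    print("t %.1f yaw %.1f tcp"%(o["time_s"],np.degrees(a)),o["tcp_pos"],"-> x %.0f y %.0f z %.0f roll %.3f"%(*s,r))
E
python3 -c "
from h import *
mv(.528,-.077,.26,-86.8)"
```

```text
t 0.1 yaw 72.9 tcp [0.1833 0.5971 0.2307] -> x -543 y 527 z -29 roll 2.788
```

Emit:
send_rows(
  moves=[
    {"z": -30,"x": -30,"y": 30,"roll": 0.14},
    {"x": -60,"y": 58,"z": -30,"roll": 0.28},
    {"x": -90,"y": 87,"z": -30,"roll": 0.42},
    {"x": -120,"y": 116,"z": -30,"roll": 0.56},
    {"x": -150,"y": 145,"z": -30,"roll": 0.7},
    {"x": -180,"y": 174,"z": -30,"roll": 0.84},
    {"x": -210,"y": 203,"z": -30,"roll": 0.98},
    {"x": -240,"y": 232,"z": -30,"roll": 1.12},
    {"x": -270,"y": 261,"z": -30,"roll": 1.26},
    {"x": -300,"y": 290,"z": -30,"roll": 1.4},
    {"x": -330,"y": 319,"z": -30,"roll": 1.54},
    {"x": -360,"y": 348,"z": -30,"roll": 1.68},
    {"x": -390,"y": 377,"z": -30,"roll": 1.82},
    {"x": -420,"y": 406,"z": -30,"roll": 1.96},
    {"x": -450,"y": 435,"z": -30,"roll": 2.1},
    {"x": -480,"y": 464,"z": -30,"roll": 2.24},
    {"x": -510,"y": 493,"z": -30,"roll": 2.38},
    {"x": -543,"y": 527,"z": -30,"roll": 2.52},
    {"x": -543,"y": 527,"z": -30,"roll": 2.66},
    {"x": -543,"y": 527,"z": -30,"roll": 2.788},
  ],
)

```text
validation failed for argument at $.mo...
```

```bash
python3 - <<'E'
from h import *
p,d,C,o=snap("wrist","w1")
print(o["joint_pos"]);mv(.528,-.077,.26,-86.8,o)
p,d,Ct,_=snap("top","top1")
m=mask(p,[22,150,60],[35,255,255],(280,150,400,285));print("tote",rect(plane(Ct,contour(m),.055)))
P=cloud(C,cv2.medianBlur(d,5))
q,dd,Cs,_=snap("side")
# wrist: patch
w=cv2.imread("pics/w1.png");m=mask(w,[22,150,60],[35,255,255]);n,l,s,c=cv2.connectedComponentsWithStats(m);print(s[1:][s[1:,4]>40],c[1:][s[1:,4]>40])
E
```

```text
[-1.3756  0.4351  0.025   1.5738 -0.0116  1.134  -0.0751]
t 0.1 yaw 72.9 tcp [0.1833 0.5971 0.2307] -> x -543 y 527 z -29 roll 2.788
tote (array([ 473.0121, -162.9361]), array([248.8546, 172.5786]), 3.2333314418792725)
[] []
```

View pics/w1.png

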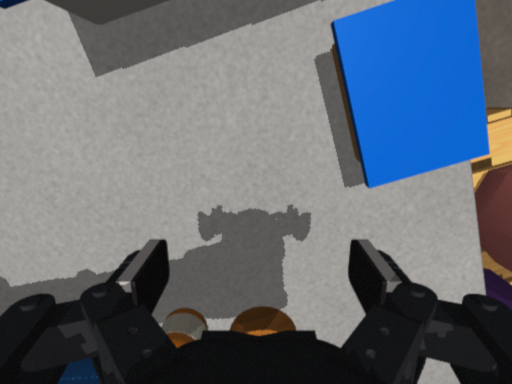

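The move was refused, so the picture is the same as before: bare bench, with nothing useful in view. I'll resend it with every key given.

Emit:
send_rows(
  moves=[
    {"x": -30,"y": 30,"z": -30,"roll": 0.14,"fingers": 85},
    {"x": -60,"y": 58,"z": -30,"roll": 0.28,"fingers": 85},
    {"x": -90,"y": 87,"z": -30,"roll": 0.42,"fingers": 85},
    {"x": -120,"y": 116,"z": -30,"roll": 0.56,"fingers": 85},
    {"x": -150,"y": 145,"z": -30,"roll": 0.7,"fingers": 85},
    {"x": -180,"y": 174,"z": -30,"roll": 0.84,"fingers": 85},
    {"x": -210,"y": 203,"z": -30,"roll": 0.98,"fingers": 85},
    {"x": -240,"y": 232,"z": -30,"roll": 1.12,"fingers": 85},
    {"x": -270,"y": 261,"z": -30,"roll": 1.26,"fingers": 85},
    {"x": -300,"y": 290,"z": -30,"roll": 1.4,"fingers": 85},
    {"x": -330,"y": 319,"z": -30,"roll": 1.54,"fingers": 85},
    {"x": -360,"y": 348,"z": -30,"roll": 1.68,"fingers": 85},
    {"x": -390,"y": 377,"z": -30,"roll": 1.82,"fingers": 85},
    {"x": -420,"y": 406,"z": -30,"roll": 1.96,"fingers": 85},
    {"x": -450,"y": 435,"z": -30,"roll": 2.1,"fingers": 85},
    {"x": -480,"y": 464,"z": -30,"roll": 2.24,"fingers": 85},
    {"x": -510,"y": 493,"z": -30,"roll": 2.38,"fingers": 85},
    {"x": -543,"y": 527,"z": -30,"roll": 2.52,"fingers": 85},
    {"x": -543,"y": 527,"z": -30,"roll": 2.66,"fingers": 85},
    {"x": -543,"y": 527,"z": -30,"roll": 2.788,"fingers": 85},
  ],
)

```text
time_s: 2.3
tcp_pos: [0.528, -0.0785, 0.2613]
orientation: [0.0, 0.723, -0.691, 0.0]
wrist_force: [0.3, 1.3, -0.8]
width: 0.998
```

```bash
python3 - <<'E'
from h import *
p,d,C,o=snap("wrist","w2")
print(o["joint_pos"]);mv(.528,-.077,.26,-86.8,o)
t,dt,Ct,_=snap("top","top1")
Y=([22,120,60],[35,255,255])
m=mask(t,*Y,(280,150,400,285));print("tote",rect(plane(Ct,contour(m),.055)))
P=cloud(C,cv2.medianBlur(d,5))
m=mask(p,*Y);k=(m>0)&(P[:,:,2]>.045)&(P[:,:,2]<.07);q=P[k];print("rim pts",len(q),q.min(0),q.max(0))
q=q[np.abs(q[:,0]-.528)<.1];print(np.polyfit(q[:,0],q[:,1],1), [q[abs(q[:,0]-x)<.01][:,1].mean() for x in(.45,.5,.55,.58)])
E
```

```text
[-0.6164  0.3272  0.8833  1.8005 -0.2753  1.1433 -1.168 ]
t 2.3 yaw -87.4 tcp [ 0.528  -0.0785  0.2613] -> x -1 y -0 z 1 roll -0.010
tote (array([525.9218, -77.9196]), array([34.2075,  9.247 ]), 0.39015716314315796)
rim pts 3300 [ 0.3467 -0.2544  0.045 ] [ 0.6026 -0.0748  0.0567]
[ 0.1376 -0.2545] [np.float64(-0.19079381171968385), np.float64(-0.1816426681920538), np.float64(-0.1881520611082974), np.float64(-0.1822654609944145)]
```

View pics/w2.png

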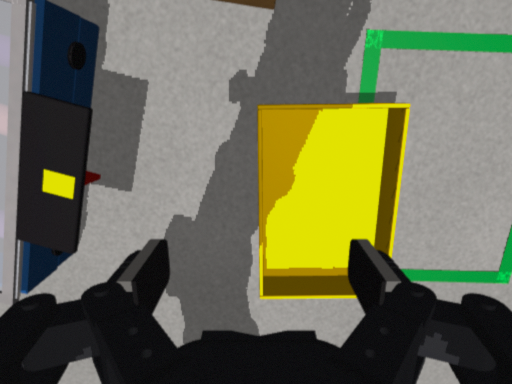

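```bash
python3 - <<'E'
from h import *
p=cv2.imread("pics/w2.png");o=get_obs();C=cam("wrist",o)
m=mask(p,[0,0,0],[180,255,45],(15,85,100,258));c=contour(m);r=cv2.approxPolyDP(c,5,True).reshape(-1,2);print(r)
P=plane(C,r,.1215);print(P)
ym=mask(p,[22,120,60],[35,255,255]);n,l,s,cc=cv2.connectedComponentsWithStats(ym)
for i in range(1,n):
    if s[i,4]>60: print(s[i],cc[i],plane(C,cc[i],.121))
rm=mask(p,[0,120,60],[8,255,255],(70,150,110,200))|mask(p,[170,120,60],[180,255,255],(70,150,110,200))
k=np.argwhere(rm)[:,::-1];print("red",k.min(0),k.max(0),plane(C,k[k[:,0].argmax()],.08))
y=contour(mask(p,[22,120,60],[35,255,255],(200,90,420,310)));a=cv2.approxPolyDP(y,6,True).reshape(-1,2);print(a,plane(C,a,.055))
E
```

```text
[[ 91  85]
 [ 76  85]
 [ 73 103]
 [ 72  85]
 [ 23  91]
 [ 17 238]
 [ 31 243]
 [ 31 257]
 [ 65 257]
 [ 76 249]]
[[0.6038 0.074  0.1215]
 [0.6031 0.0872 0.1215]
 [0.5876 0.0916 0.1215]
 [0.6029 0.0907 0.1215]
 [0.5956 0.1344 0.1215]
 [0.4521 0.1637 0.1215]
 [0.4472 0.1504 0.1215]
 [0.4312 0.1529 0.1215]
 [0.433  0.1178 0.1215]
 [0.4428 0.1054 0.1215]]
[  257   103   154   196 25317] [325.1674 191.7032] [[ 0.517  -0.1426  0.121 ]]
[ 41 168  35  32 794] [ 58.1008 183.7557] [[0.5115 0.115  0.121 ]]
red [ 85 171] [ 99 184] [[0.5112 0.0963 0.08  ]]
[[409 103]
 [257 105]
 [260 298]
 [357 297]
 [347 279]
 [352 239]
 [391 257]] [[ 0.6045 -0.2396  0.055 ]
 [ 0.5935 -0.0723  0.055 ]
 [ 0.3461 -0.089   0.055 ]
 [ 0.3543 -0.218   0.055 ]
 [ 0.3808 -0.201   0.055 ]
 [ 0.438  -0.1996  0.055 ]
 [ 0.4156 -0.2528  0.055 ]]
```

The picture shows the black lip at columns 20-92 and rows 93-250, with the yellow patch at (58,184). The red tab tip shows at (92,178), and the tote's near wall at column ~260 runs between the fingers.

The tool can't tilt, so a vertical finger can't get under the lip. I'll hold the tote by its wall and use its corner to reach the tab.

Emit:
send_rows(
  moves=[
    {"x": 0,"y": 0,"z": 40,"roll": -0.02,"fingers": 85},
    {"x": 0,"y": 0,"z": 80,"roll": -0.02,"fingers": 85},
    {"x": 0,"y": 0,"z": 120,"roll": -0.02,"fingers": 85},
    {"x": 0,"y": 0,"z": 160,"roll": -0.02,"fingers": 85},
    {"x": 0,"y": 0,"z": 190,"roll": -0.02,"fingers": 85},
    {"x": 0,"y": 0,"z": 215,"roll": -0.02,"fingers": 85},
    {"x": 0,"y": 0,"z": 235,"roll": -0.02,"fingers": 85},
    {"x": 0,"y": 0,"z": 246,"roll": -0.02,"fingers": 85},
    {"x": 0,"y": 0,"z": 246,"roll": -0.02,"fingers": 40},
    {"x": 0,"y": 0,"z": 246,"roll": -0.02,"fingers": 0},
    {"x": 0,"y": 0,"z": 246,"roll": -0.02,"fingers": 0},
    {"x": 0,"y": 0,"z": 246,"roll": -0.02,"fingers": 0},
    {"x": 0,"y": 0,"z": 246,"roll": -0.02,"fingers": 0},
    {"x": 0,"y": 0,"z": 246,"roll": -0.02,"fingers": 0},
    {"x": 0,"y": 0,"z": 246,"roll": -0.02,"fingers": 0},
  ],
  newtons=80,
)

```text
time_s: 3.9
tcp_pos: [0.5282, -0.0764, 0.016]
orientation: [-0.0, 0.733, -0.68, 0.0]
wrist_force: [-1.2, 0.7, 6.7]
width: 0.044
```

```bash
python3 -c "
from h import *
mv(.508,.0085,.166,-12.1)"
```

```text
t 3.9 yaw -85.7 tcp [ 0.5282 -0.0764  0.016 ] -> x -86 y 14 z -150 roll -1.284
```

Emit:
send_rows(
  moves=[
    {"x": 0,"y": 0,"z": -15,"roll": 0,"fingers": 0},
    {"x": 0,"y": 0,"z": -40,"roll": 0,"fingers": 0},
    {"x": 0,"y": 0,"z": -70,"roll": 0,"fingers": 0},
    {"x": 0,"y": 0,"z": -100,"roll": 0,"fingers": 0},
    {"x": 0,"y": 0,"z": -130,"roll": 0,"fingers": 0},
    {"x": 0,"y": 0,"z": -150,"roll": 0,"fingers": 0},
    {"x": -8,"y": 1,"z": -150,"roll": -0.1,"fingers": 0},
    {"x": -16,"y": 3,"z": -150,"roll": -0.2,"fingers": 0},
    {"x": -24,"y": 4,"z": -150,"roll": -0.3,"fingers": 0},
    {"x": -32,"y": 5,"z": -150,"roll": -0.4,"fingers": 0},
    {"x": -40,"y": 7,"z": -150,"roll": -0.5,"fingers": 0},
    {"x": -48,"y": 8,"z": -150,"roll": -0.6,"fingers": 0},
    {"x": -56,"y": 9,"z": -150,"roll": -0.7,"fingers": 0},
    {"x": -64,"y": 10,"z": -150,"roll": -0.8,"fingers": 0},
    {"x": -72,"y": 12,"z": -150,"roll": -0.9,"fingers": 0},
    {"x": -80,"y": 13,"z": -150,"roll": -1.0,"fingers": 0},
    {"x": -86,"y": 14,"z": -150,"roll": -1.1,"fingers": 0},
    {"x": -86,"y": 14,"z": -150,"roll": -1.2,"fingers": 0},
    {"x": -86,"y": 14,"z": -150,"roll": -1.284,"fingers": 0},
    {"x": -86,"y": 14,"z": -150,"roll": -1.284,"fingers": 0},
  ],
)

```text
time_s: 5.9
tcp_pos: [0.507, 0.0082, 0.166]
orientation: [0.0, 0.994, -0.105, -0.0]
wrist_force: [-0.4, -0.4, -1.4]
width: 0.047
```

```bash
python3 - <<'E'
from h import *
p,d,C,o=snap("wrist","w3")
mv(.508,.0085,.061,-12.1,o);print(o["wrist_force"],o["torque"],o["joint_pos"])
q,e,Cs,_=snap("side","s3")
cv2.imwrite("pics/c3.png",np.hstack([p,q]))
E
```

```text
t 5.9 yaw -12.0 tcp [0.507  0.0082 0.166 ] -> x 1 y -1 z 105 roll 0.001
[-0.3999 -0.4188 -1.3864] [ 0.1411  0.1459 -0.0033] [-0.4921  0.3296  0.4767  1.9693 -0.1928  0.8865 -0.1249]
```

```bash
python3 -c "
import cv2;cv2.imwrite('pics/c3b.png',cv2.resize(cv2.imread('pics/c3.png'),(800,300)))"
```

```text
(no output)
```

View pics/c3b.png

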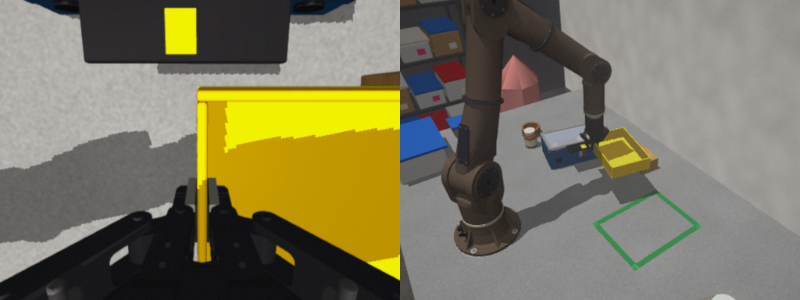

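```bash
python3 - <<'E'
from h import *
p=cv2.imread("pics/w3.png");C=cam("wrist",get_obs())
ym=mask(p,[22,120,60],[35,255,255]);n,l,s,cc=cv2.connectedComponentsWithStats(ym)
X=np.array([.2096,.978]);Y=np.array([-.978,.2096]);L=np.array([.5074,.0925])
f=lambda w:(w[:,:2]-L)@np.c_[X,Y]*1000
for i in range(1,n):
    if s[i,4]>300:print(s[i])
print("patch",f(plane(C,[[s[1:][s[1:,1]<40][:,4].argmax()*0+231,40]],.121)))
print("lip edge corners",f(plane(C,[[109,77],[375,81]],.122)))
print("tote corner",f(plane(C,[[253,112]],.205)))
P=cloud(C,cv2.medianBlur(cv2.imread("pics/w3.png",0)*0+np.float32(1)*1,3)) if 0 else None
E
```

```text
[ 210    9   42   61 2523]
[  251   110   261   250 49117]
[352 314  26  26 305]
patch [[20.6496 -2.4853]]
lip edge corners [[  1.2628  68.3879]
 [ -1.4343 -85.2543]]
tote corner [[-15.6248 -16.0626]]
```

Emit:
send_rows(
  moves=[
    {"x": 0,"y": 0,"z": 20,"roll": 0,"fingers": 0},
    {"x": 0,"y": 0,"z": 45,"roll": 0,"fingers": 0},
    {"x": 0,"y": 0,"z": 70,"roll": 0,"fingers": 0},
    {"x": 0,"y": 0,"z": 90,"roll": 0,"fingers": 0},
    {"x": 0,"y": 0,"z": 105,"roll": 0,"fingers": 0},
    {"x": 0,"y": 0,"z": 105,"roll": 0,"fingers": 0},
  ],
)

```text
time_s: 6.6
tcp_pos: [0.5059, 0.0082, 0.0588]
orientation: [0.001, 0.994, -0.106, -0.002]
wrist_force: [-0.5, 0.5, -1.4]
width: 0.046
```

Emit:
send_rows(
  moves=[
    {"x": 0,"y": -10,"z": 0,"roll": 0,"fingers": 0},
    {"x": 0,"y": -20,"z": 0,"roll": 0,"fingers": 0},
    {"x": 0,"y": -30,"z": 0,"roll": 0,"fingers": 0},
    {"x": 0,"y": -38,"z": 0,"roll": 0,"fingers": 0},
    {"x": 0,"y": -44,"z": 0,"roll": 0,"fingers": 0},
    {"x": 0,"y": -44,"z": 0,"roll": 0,"fingers": 0},
  ],
)

```text
time_s: 7.2
tcp_pos: [0.5169, 0.0528, 0.0604]
orientation: [-0.0, 0.995, -0.104, 0.0]
wrist_force: [-0.5, 0.4, -2.1]
width: 0.046
```

```bash
python3 - <<'E'
from h import *
p,d,C,o=snap("wrist");q,e,_,_=snap("side")
print(o["wrist_force"],o["tcp_pos"])
cv2.imwrite("pics/c4.png",np.hstack([p[:300],cv2.resize(q[100:250,160:320],(320,300))]))
E
```

```text
[-0.4848  0.4451 -2.1436] [0.5169 0.0528 0.0604]
```

View pics/c4.png

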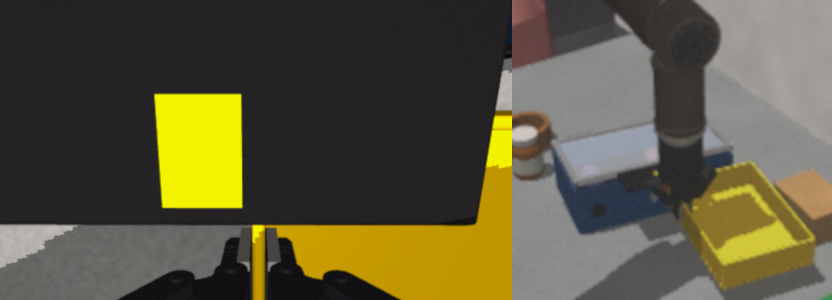

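The tote corner is now under the lip. Its wall, at column ~256, is about 10 mm right of the tab, whose patch centre is at column 200. Next I push the tab left.

Emit:
send_rows(
  moves=[
    {"x": -4,"y": 0,"z": 0,"roll": 0,"fingers": 0},
    {"x": -8,"y": 0,"z": 0,"roll": 0,"fingers": 0},
    {"x": -12,"y": 0,"z": 0,"roll": 0,"fingers": 0},
    {"x": -16,"y": 0,"z": 0,"roll": 0,"fingers": 0},
    {"x": -20,"y": 0,"z": 0,"roll": 0,"fingers": 0},
    {"x": -24,"y": 0,"z": 0,"roll": 0,"fingers": 0},
    {"x": -27,"y": 0,"z": 0,"roll": 0,"fingers": 0},
    {"x": -29,"y": 0,"z": 0,"roll": 0,"fingers": 0},
    {"x": -29,"y": 0,"z": 0,"roll": 0,"fingers": 0},
  ],
)

```text
time_s: 8.2
tcp_pos: [0.4885, 0.0571, 0.0605]
orientation: [0.0, 0.994, -0.106, 0.001]
wrist_force: [4.7, -4.8, -4.1]
width: 0.049
```

```bash
python3 - <<'E'
from h import *
p,d,C,o=snap("wrist","w5")
a,R=yaw(o);print(R.T@o["wrist_force"],o["wrist_force"],o["torque"],np.degrees(a),o["tcp_pos"],R)
ym=mask(p,[22,120,60],[35,255,255]);n,l,s,cc=cv2.connectedComponentsWithStats(ym);print(s[1:][s[1:,4]>200])
E
```

```text
[5.6104 3.6975 4.1226] [ 4.7124 -4.7954 -4.1161] [-0.7241 -0.7087 -0.1948] -12.13057904102308 [0.4885 0.0571 0.0605] [[ 0.9777 -0.2101  0.001 ]
 [-0.2101 -0.9777 -0.0004]
 [ 0.0011  0.0001 -1.    ]]
[[  265    86    90   117 10047]
 [  251   218   261   142 21012]
 [  352   314    26    27   303]]
```

Emit:
send_rows(
  moves=[
    {"x": -2,"y": 0,"z": -4,"roll": 0,"fingers": 0},
    {"x": -2,"y": 0,"z": -9,"roll": 0,"fingers": 0},
    {"x": -2,"y": 0,"z": -13,"roll": 0,"fingers": 0},
    {"x": -2,"y": 0,"z": -17,"roll": 0,"fingers": 0},
    {"x": -2,"y": 0,"z": -21,"roll": 0,"fingers": 0},
    {"x": -2,"y": 0,"z": -25,"roll": 0,"fingers": 0},
    {"x": -2,"y": 0,"z": -29,"roll": 0,"fingers": 0},
    {"x": -2,"y": 0,"z": -29,"roll": 0,"fingers": 0},
  ],
  newtons=100,
)

```text
time_s: 9.05
tcp_pos: [0.4867, 0.0587, 0.0897]
orientation: [-0.0, 0.994, -0.105, 0.0]
wrist_force: [3.4, 1.0, -4.0]
width: 0.043
```

```bash
cat >> h.py <<'E'
def lipang(C,d,m):
    # hood angle from points on lip/patch mask
    P=cloud(C,d)[m>0];P=P[P[:,2]>.05];A=np.c_[P[:,:2],np.ones(len(P))];k=np.linalg.lstsq(A,P[:,2],rcond=None)[0];return P.mean(0),np.arctan(np.hypot(*k[:2]))
E
python3 - <<'E'
from h import *
p,d,C,o=snap("wrist","w6");a,R=yaw(o);print(R.T@o["wrist_force"],o["tcp_pos"])
m=mask(p,[22,120,60],[35,255,255],(200,0,420,215));print(lipang(C,d,m))
t,dt,Ct,_=snap("top");
P=cloud(Ct,dt);m=mask(t,[22,120,60],[35,255,255],(225,180,275,225));print((m>0).sum())
E
```

```text
[ 3.1554 -1.678   4.0294] [0.4867 0.0587 0.0897]
(array([0.5177, 0.104 , 0.1273]), np.float64(0.7545304597530873))
0
```

```bash
python3 - <<'E'
from h import *
q,e,_,_=snap("side");p=cv2.imread("pics/w6.png")
cv2.imwrite("pics/c6.png",np.hstack([p[:370],cv2.resize(q[125:235,180:265],(286,370),interpolation=cv2.INTER_CUBIC)]))
E
```

```text
(no output)
```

View pics/c6.png

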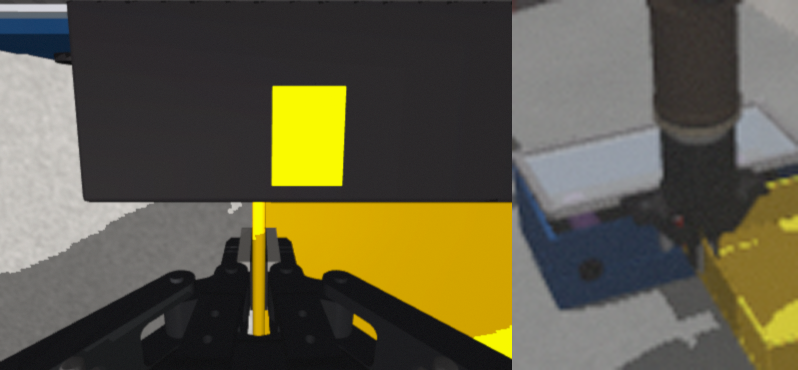

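```bash
python3 - <<'E'
from h import *
X=np.array([.2096,.978]);L=np.array([.5074,.0925])
p,d,C,o=snap("wrist")
P=cloud(C,d)
def prof(u0,u1,v0,v1):
    q=P[v0:v1,u0:u1].reshape(-1,3);s=((q[:,:2]-L)@X)*1000
    k=np.polyfit(s,q[:,2]*1000,1);print("lip: z=%.1f at edge, slope %.3f, s range %.0f..%.0f rms %.1f"%(k[1],k[0],s.min(),s.max(),np.std(q[:,2]*1000-np.polyval(k,s))))
prof(110,260,15,195);prof(360,500,15,195);prof(275,340,90,180)
# tote rim at wall
for v in (205,215,225,300,330):print(v,P[v,256:262]@np.eye(3)[2]*1000)
q=P[210:225,300:500].reshape(-1,3);print(q[:,2].mean())
E
```

```text
lip: z=141.4 at edge, slope -0.135, s range 4..57 rms 6.2
lip: z=141.3 at edge, slope -0.135, s range 4..57 rms 6.1
lip: z=140.4 at edge, slope -0.066, s range 9..36 rms 6.4
205 [129.7395 129.7581 129.6788 129.4053 129.1108 129.5665]
215 [129.1073 128.7189 129.1435 130.0391 128.5816 130.3479]
225 [128.8397 128.979  129.6283 129.4638 129.3418 129.3383]
300 [129.1492 129.0759 129.4901 129.0198 129.1916 127.8549]
330 [128.8203 128.3947 128.4816 129.1537 128.7715 127.7072]
0.07940635054052356
```

The lip top at its edge is 141 mm up with a slope of 0.135, so the hood is past 0.10 and the catch is free. I'll keep lifting.

Emit:
send_rows(
  moves=[
    {"x": 0,"y": 0,"z": -6,"roll": 0,"fingers": 0},
    {"x": 0,"y": 0,"z": -12,"roll": 0,"fingers": 0},
    {"x": 0,"y": 0,"z": -18,"roll": 0,"fingers": 0},
    {"x": 0,"y": 0,"z": -24,"roll": 0,"fingers": 0},
    {"x": 0,"y": 0,"z": -30,"roll": 0,"fingers": 0},
    {"x": 0,"y": 0,"z": -36,"roll": 0,"fingers": 0},
    {"x": 0,"y": 0,"z": -40,"roll": 0,"fingers": 0},
    {"x": 10,"y": 0,"z": -40,"roll": 0,"fingers": 0},
    {"x": 20,"y": 0,"z": -40,"roll": 0,"fingers": 0},
    {"x": 30,"y": 0,"z": -40,"roll": 0,"fingers": 0},
    {"x": 30,"y": 0,"z": -40,"roll": 0,"fingers": 0},
  ],
)

```text
time_s: 10.35
tcp_pos: [0.5166, 0.0509, 0.1289]
orientation: [0.0, 0.994, -0.106, -0.0]
wrist_force: [-1.0, -0.4, -3.0]
width: 0.046
```

```bash
cat >> h.py <<'E'
X=np.array([.2096,.978]);L=np.array([.5074,.0925])
def lip(C,d,boxes):
    P=cloud(C,d)
    for u0,u1,v0,v1 in boxes:
        q=P[v0:v1,u0:u1].reshape(-1,3);s=((q[:,:2]-L)@X)*1000;k=np.polyfit(s,q[:,2]*1000,1)
        print("plane: z=%.1f at s=0, slope %.3f, s %.0f..%.0f rms %.1f"%(k[1],k[0],s.min(),s.max(),np.std(q[:,2]*1000-np.polyval(k,s))))
E
python3 - <<'E'
from h import *
p,d,C,o=snap("wrist","w7");a,R=yaw(o);print(R.T@o["wrist_force"],o["tcp_pos"])
ym=mask(p,[22,120,60],[35,255,255]);n,l,s,cc=cv2.connectedComponentsWithStats(ym);print(s[1:][s[1:,4]>200])
lip(C,d,[(110,230,30,170),(280,340,60,120)])
P=cloud(C,d);print("rim",P[200:330:20,258,2])
E
```

```text
[-0.8861  0.637   3.0302] [0.5166 0.0509 0.1289]
[[  168    47    76   101  7618]
 [  251   111   261   249 37245]
 [  352   314    26    26   306]]
plane: z=168.9 at s=0, slope 0.187, s -29..53 rms 16.5
plane: z=189.3 at s=0, slope -0.405, s 26..44 rms 7.2
rim [0.1686 0.1678 0.1673 0.1688 0.1681 0.1691 0.1684]
```

Emit:
send_rows(
  moves=[
    {"x": 0,"y": -2,"z": -6,"roll": 0,"fingers": 0},
    {"x": 0,"y": -5,"z": -12,"roll": 0,"fingers": 0},
    {"x": 0,"y": -8,"z": -18,"roll": 0,"fingers": 0},
    {"x": 0,"y": -11,"z": -24,"roll": 0,"fingers": 0},
    {"x": 0,"y": -14,"z": -30,"roll": 0,"fingers": 0},
    {"x": 0,"y": -17,"z": -36,"roll": 0,"fingers": 0},
    {"x": 0,"y": -21,"z": -43,"roll": 0,"fingers": 0},
    {"x": 0,"y": -25,"z": -50,"roll": 0,"fingers": 0},
    {"x": 0,"y": -25,"z": -50,"roll": 0,"fingers": 0},
  ],
)

```text
time_s: 11.3
tcp_pos: [0.5214, 0.077, 0.1804]
orientation: [-0.001, 0.994, -0.105, 0.001]
wrist_force: [1.9, -1.4, -3.7]
width: 0.046
```

```bash
python3 - <<'E'
from h import *
p,d,C,o=snap("wrist","w8");a,R=yaw(o);print(R.T@o["wrist_force"],o["tcp_pos"])
P=cloud(C,d);m=mask(p,[22,120,60],[35,255,255]);n,l,s,cc=cv2.connectedComponentsWithStats(m);print(s[1:][s[1:,4]>200])
q,e,_,_=snap("side")
cv2.imwrite("pics/c8.png",np.hstack([p[:370],cv2.resize(q[110:235,175:270],(281,370),interpolation=cv2.INTER_CUBIC)]))
E
```

```text
[2.1125 0.9876 3.6843] [0.5214 0.077  0.1804]
[[  169    52    79    87  6467]
 [  251   111   261   249 37652]
 [  352   314    26    27   307]]
```

View pics/c8.png

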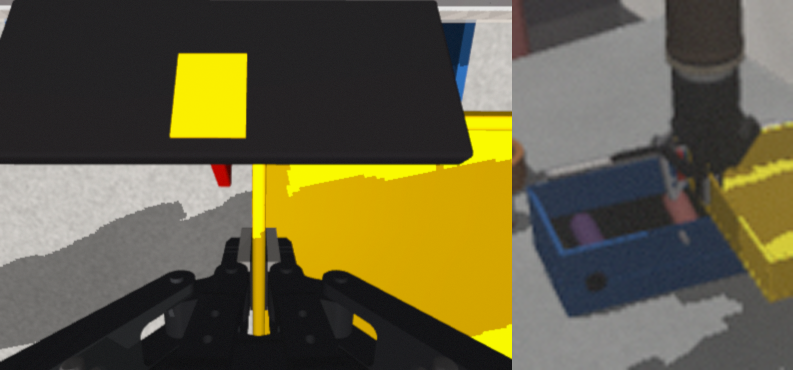

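The hood is at about 0.6 rad and holding, with the red tab at (222,175) clear of the tote wall. Crystals are visible inside the tub. Next I back off and set the tote down in line with the spot.

```bash
python3 -c "
from h import *
mv(.575,-.086,.1804,-88.2);mv(.575,-.086,.017,-88.2)"
```

```text
t 11.4 yaw -12.0 tcp [0.5218 0.077  0.18  ] -> x 86 y 148 z -0 roll 1.329
t 11.4 yaw -12.0 tcp [0.5218 0.077  0.18  ] -> x 86 y 149 z 163 roll 1.329
```

Emit:
send_rows(
  moves=[
    {"x": 0,"y": 10,"z": 2,"roll": 0,"fingers": 0},
    {"x": 5,"y": 30,"z": 0,"roll": 0,"fingers": 0},
    {"x": 10,"y": 55,"z": 0,"roll": 0,"fingers": 0},
    {"x": 15,"y": 80,"z": 0,"roll": 0.1,"fingers": 0},
    {"x": 20,"y": 105,"z": 0,"roll": 0.2,"fingers": 0},
    {"x": 28,"y": 130,"z": 0,"roll": 0.3,"fingers": 0},
    {"x": 36,"y": 148,"z": 0,"roll": 0.4,"fingers": 0},
    {"x": 44,"y": 148,"z": 0,"roll": 0.5,"fingers": 0},
    {"x": 52,"y": 148,"z": 0,"roll": 0.6,"fingers": 0},
    {"x": 60,"y": 148,"z": 0,"roll": 0.7,"fingers": 0},
    {"x": 68,"y": 148,"z": 0,"roll": 0.8,"fingers": 0},
    {"x": 76,"y": 148,"z": 0,"roll": 0.9,"fingers": 0},
    {"x": 86,"y": 148,"z": 0,"roll": 1.0,"fingers": 0},
    {"x": 86,"y": 148,"z": 0,"roll": 1.1,"fingers": 0},
    {"x": 86,"y": 148,"z": 0,"roll": 1.2,"fingers": 0},
    {"x": 86,"y": 148,"z": 0,"roll": 1.329,"fingers": 0},
    {"x": 86,"y": 148,"z": 30,"roll": 1.329,"fingers": 0},
    {"x": 86,"y": 148,"z": 60,"roll": 1.329,"fingers": 0},
    {"x": 86,"y": 148,"z": 90,"roll": 1.329,"fingers": 0},
    {"x": 86,"y": 148,"z": 115,"roll": 1.329,"fingers": 0},
  ],
)

```text
time_s: 13.4
tcp_pos: [0.5732, -0.0866, 0.0626]
orientation: [0.0, 0.718, -0.696, -0.0]
wrist_force: [0.4, 1.1, -2.3]
width: 0.043
```

```bash
python3 -c "
from h import *
mv(.575,-.086,.016,-88.2)"
```

```text
t 13.4 yaw -88.2 tcp [ 0.5732 -0.0866  0.0626] -> x -1 y -2 z 47 roll -0.000
```

Emit:
send_rows(
  moves=[
    {"x": 0,"y": -1,"z": 20,"roll": 0,"fingers": 0},
    {"x": 0,"y": -1,"z": 34,"roll": 0,"fingers": 0},
    {"x": 0,"y": -1,"z": 42,"roll": 0,"fingers": 0},
    {"x": 0,"y": -1,"z": 47,"roll": 0,"fingers": 0},
    {"x": 0,"y": -1,"z": 48,"roll": 0,"fingers": 0},
    {"x": 0,"y": -1,"z": 48,"roll": 0,"fingers": 85},
    {"x": 0,"y": -1,"z": 48,"roll": 0,"fingers": 85},
    {"x": 0,"y": -1,"z": 48,"roll": 0,"fingers": 85},
    {"x": 0,"y": -1,"z": 48,"roll": 0,"fingers": 85},
    {"x": 0,"y": -1,"z": 20,"roll": 0,"fingers": 85},
    {"x": 0,"y": -1,"z": -20,"roll": 0,"fingers": 85},
    {"x": 0,"y": -1,"z": -60,"roll": 0,"fingers": 85},
    {"x": 0,"y": -1,"z": -100,"roll": 0,"fingers": 60},
    {"x": 0,"y": -1,"z": -140,"roll": 0,"fingers": 30},
    {"x": 0,"y": -1,"z": -180,"roll": 0,"fingers": 0},
    {"x": 0,"y": -1,"z": -180,"roll": 0,"fingers": 0},
  ],
)

```text
time_s: 15.0
tcp_pos: [0.5774, -0.0879, 0.2497]
orientation: [-0.003, 0.718, -0.696, 0.003]
wrist_force: [-0.1, -0.2, 0.0]
width: 0.325
```

```bash
python3 - <<'E'
from h import *
p,d,C,o=snap("wrist","w9");t,dt,Ct,_=snap("top","top9");s,ds,Cs,_=snap("side","s9")
print(o["tcp_pos"],o["width"])
cv2.imwrite("pics/c9.png",np.vstack([np.hstack([p,]),])[:, :] )
P=cloud(Ct,cv2.medianBlur(dt,3))
# lip: high black points near polisher
q=P[130:260,160:275].reshape(-1,3);k=(q[:,2]>.2)&(q[:,2]<.26);print(k.sum(),q[k].mean(0) if k.any() else 0,q[q[:,2]<.4][:,2].max())
ss=((q[:,:2]-L)@X)*1000;k=(q[:,2]>.15)&(q[:,2]<.3);
if k.sum()>20: f=np.polyfit(ss[k],q[k,2]*1000,1);print(f,ss[k].min(),ss[k].max())
m=mask(t,[22,150,60],[35,255,255],(300,160,420,290));print("tote",rect(plane(Ct,contour(m),.055)))
y=contour(mask(p,[22,120,60],[35,255,255]));a=cv2.approxPolyDP(y,6,True).reshape(-1,2);print(np.c_[a,plane(C,a,.055)])
E
```

```text
[ 0.5774 -0.0879  0.2497] 0.32488483844731
1274 [0.5255 0.1591 0.2169] 0.235476572429839
[ -0.688  262.7493] 25.70572928055086 170.93628847021913
tote (array([ 445.5347, -235.2643]), array([97.2304, 39.7121]), 1.451985239982605)
[[411.     109.       0.6459  -0.2507   0.055 ]
 [255.     110.       0.6399  -0.0831   0.055 ]
 [257.     308.       0.3914  -0.0924   0.055 ]
 [292.     307.       0.3943  -0.1377   0.055 ]
 [288.     228.       0.5043  -0.1263   0.055 ]
 [314.     240.       0.4896  -0.1587   0.055 ]
 [336.     276.       0.4412  -0.1902   0.055 ]
 [356.     280.       0.4363  -0.216    0.055 ]
 [374.     270.       0.451   -0.2368   0.055 ]
 [390.     277.       0.4418  -0.2582   0.055 ]]
```

View pics/top9.png

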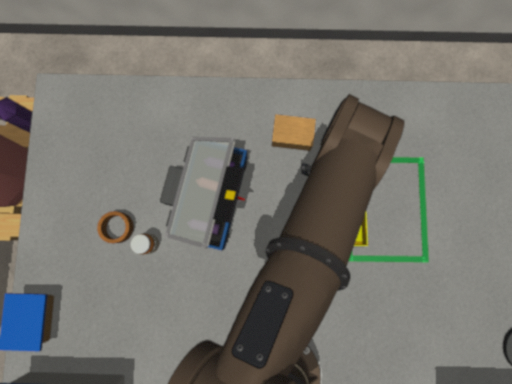

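```bash
python3 -c "
from h import *
mv(.5395,.0754,.20,-12.1)"
```

```text
t 15.2 yaw -88.2 tcp [ 0.5746 -0.0862  0.2439] -> x -163 y 30 z 44 roll -1.329
```

Emit:
send_rows(
  moves=[
    {"x": -15,"y": 3,"z": 0,"roll": -0.13,"fingers": 0},
    {"x": -30,"y": 6,"z": 0,"roll": -0.26,"fingers": 0},
    {"x": -45,"y": 9,"z": 0,"roll": -0.39,"fingers": 0},
    {"x": -60,"y": 12,"z": 0,"roll": -0.52,"fingers": 0},
    {"x": -75,"y": 15,"z": 0,"roll": -0.65,"fingers": 0},
    {"x": -90,"y": 18,"z": 5,"roll": -0.78,"fingers": 0},
    {"x": -105,"y": 21,"z": 10,"roll": -0.91,"fingers": 0},
    {"x": -120,"y": 24,"z": 20,"roll": -1.04,"fingers": 0},
    {"x": -135,"y": 27,"z": 30,"roll": -1.17,"fingers": 0},
    {"x": -150,"y": 29,"z": 40,"roll": -1.3,"fingers": 0},
    {"x": -163,"y": 30,"z": 44,"roll": -1.329,"fingers": 0},
    {"x": -163,"y": 30,"z": 44,"roll": -1.329,"fingers": 0},
    {"x": -163,"y": 30,"z": 44,"roll": -1.329,"fingers": 0},
  ],
)

```text
time_s: 16.45
tcp_pos: [0.5399, 0.075, 0.2001]
orientation: [0.0, 0.994, -0.107, -0.0]
wrist_force: [0.8, 0.2, -0.3]
width: -0.0
```

Emit:
send_rows(
  moves=[
    {"x": 0,"y": -15,"z": 0,"roll": 0,"fingers": 0},
    {"x": 0,"y": -28,"z": 0,"roll": 0,"fingers": 0},
    {"x": 0,"y": -38,"z": 0,"roll": 0,"fingers": 0},
    {"x": 0,"y": -45,"z": -8,"roll": 0,"fingers": 0},
    {"x": 0,"y": -52,"z": -15,"roll": 0,"fingers": 0},
    {"x": 0,"y": -60,"z": -23,"roll": 0,"fingers": 0},
    {"x": 0,"y": -67,"z": -30,"roll": 0,"fingers": 0},
    {"x": 0,"y": -76,"z": -38,"roll": 0,"fingers": 0},
    {"x": 0,"y": -84,"z": -46,"roll": 0,"fingers": 0},
    {"x": 0,"y": -93,"z": -53,"roll": 0,"fingers": 0},
    {"x": 0,"y": -102,"z": -60,"roll": 0,"fingers": 0},
    {"x": 0,"y": -112,"z": -66,"roll": 0,"fingers": 0},
    {"x": 0,"y": -122,"z": -71,"roll": 0,"fingers": 0},
    {"x": 0,"y": -132,"z": -76,"roll": 0,"fingers": 0},
    {"x": 0,"y": -142,"z": -80,"roll": 0,"fingers": 0},
  ],
)

```text
time_s: 17.95
tcp_pos: [0.57, 0.2135, 0.2812]
orientation: [0.001, 0.994, -0.106, 0.0]
wrist_force: [-1.6, -6.0, 4.8]
width: -0.003
```

Emit:
send_rows(
  moves=[
    {"x": 0,"y": -11,"z": -4,"roll": 0,"fingers": 0},
    {"x": 0,"y": -22,"z": -7,"roll": 0,"fingers": 0},
    {"x": 0,"y": -33,"z": -9,"roll": 0,"fingers": 0},
    {"x": 0,"y": -44,"z": -10,"roll": 0,"fingers": 0},
    {"x": 0,"y": -55,"z": -11,"roll": 0,"fingers": 0},
    {"x": 0,"y": -66,"z": -12,"roll": 0,"fingers": 0},
    {"x": 0,"y": -77,"z": -12,"roll": 0,"fingers": 0},
    {"x": 0,"y": -88,"z": -12,"roll": 0,"fingers": 0},
    {"x": 0,"y": -99,"z": -11,"roll": 0,"fingers": 0},
    {"x": 0,"y": -108,"z": -10,"roll": 0,"fingers": 0},
    {"x": 0,"y": -115,"z": -9,"roll": 0,"fingers": 0},
    {"x": 0,"y": -118,"z": -9,"roll": 0,"fingers": 0},
    {"x": 0,"y": -118,"z": -9,"roll": 0,"fingers": 0},
  ],
)

```text
time_s: 19.25
tcp_pos: [0.5939, 0.3272, 0.289]
orientation: [0.002, 0.994, -0.106, -0.001]
wrist_force: [-4.5, -9.9, 5.1]
width: 0.002
```

Emit:
send_rows(
  moves=[
    {"x": 0,"y": 20,"z": 0,"roll": 0,"fingers": 0},
    {"x": 0,"y": 50,"z": 0,"roll": 0,"fingers": 0},
    {"x": -10,"y": 80,"z": 0,"roll": 0,"fingers": 50},
    {"x": -25,"y": 110,"z": 0,"roll": 0,"fingers": 50},
    {"x": -35,"y": 140,"z": 0,"roll": 0,"fingers": 50},
    {"x": -35,"y": 160,"z": 0,"roll": 0,"fingers": 50},
    {"x": -35,"y": 160,"z": 0,"roll": 0,"fingers": 50},
    {"x": -35,"y": 160,"z": 0,"roll": 0,"fingers": 50},
  ],
)

```text
time_s: 20.05
tcp_pos: [0.5271, 0.1813, 0.2895]
orientation: [-0.001, 0.994, -0.105, 0.0]
wrist_force: [0.0, -0.3, -0.5]
width: 0.584
```

```bash
python3 - <<'E'
from h import *
p,d,C,o=snap("wrist","w10");s,ds,Cs,_=snap("side","s10");np.save("pics/w10.npy",d)
print(o["tcp_pos"],o["width"],np.degrees(yaw(o)[0]))
cv2.imwrite("pics/c10.png",np.hstack([p,cv2.resize(s[90:235,160:270],(288,384),interpolation=cv2.INTER_CUBIC)]))
E
```

```text
[0.5271 0.1813 0.2895] 0.5838034989764416 -12.089821793907893
```

View pics/c10.png

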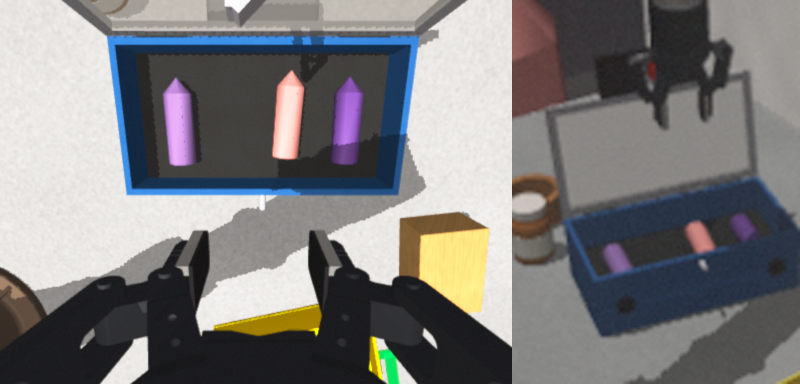

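Three crystals are present: pale amethyst at (180,122), pale pink at (288,115) and dark amethyst at (347,120). All point to the back, and the hood is fully up.

```bash
python3 - <<'E'
from h import *
p=cv2.imread("pics/w10.png");o=get_obs();C=cam("wrist",o);d=np.load("pics/w10.npy");P=cloud(C,d)
hsv=cv2.cvtColor(p,cv2.COLOR_BGR2HSV)
for n,roi in(("c4",(155,70,205,172)),("c3",(265,62,312,165)),("c2",(325,70,370,172))):
    x0,y0,x1,y1=roi;z=P[y0:y1,x0:x1,2];m=np.zeros((384,512),np.uint8)
    hs=hsv[y0:y1,x0:x1];m[y0:y1,x0:x1]=((hs[:,:,1]>60)&(hs[:,:,2]>60)&((hs[:,:,0]>125)|(hs[:,:,0]<15))).astype(np.uint8)*255
    c=contour(m);w=plane(C,c,.061);r=rect(w);print(n,r,"topz",np.percentile(z,95),cv2.contourArea(c))
    k=m>0;print("  cloud",rect(P[k]),np.percentile(P[k][:,2],95))
a,_=yaw(o)
b=mask(p,[100,100,60],[115,255,255],(100,30,425,200));c=contour(b);w=plane(C,c,.1);print("tub",rect(w))
E
```

```text
c4 (array([443.6159, 245.2085]), array([101.7571,  33.678 ]), 78.91192626953125) topz 0.07573528356643823 2145.0
  cloud (array([467.8034, 229.4995]), array([104.9338, 113.6311]), 63.367733001708984) 0.07623115811920173
c3 (array([572.099 , 225.9277]), array([103.2136,  33.2823]), 74.65794372558594) topz 0.0755806592809648 2187.0
  cloud (array([563.8807, 227.4434]), array([107.2884,  54.1693]), 75.0791244506836) 0.0744922301864549
c2 (array([639.4708, 205.2438]), array([102.5086,  33.9737]), 78.19727325439453) topz 0.0755326338926686 2160.5
  cloud (array([606.1318, 203.8378]), array([124.0139,  99.4339]), 2.3849408626556396) 0.07591166303626237
tub (array([541.5172, 229.3945]), array([164.9704, 309.7906]), 77.95602416992188)
```

```bash
python3 -c "
from h import *
mv(.4423,.2384,.15,-11.1)
t,dt,Ct,_=snap('top','top10');p,d,C,o=snap('side')
m=mask(t,[22,150,60],[35,255,255],(290,150,420,290));c=contour(m);print('tote',rect(plane(Ct,c,.055)))
m=mask(t,[50,100,50],[80,255,255]);cs,_=cv2.findContours(m,0,1);pp=plane(Ct,np.vstack(cs).reshape(-1,2),0);print('spot',rect(pp))
"
```

```text
t 20.1 yaw -12.0 tcp [0.5271 0.182  0.2891] -> x -95 y -37 z 139 roll -0.016
tote (array([ 516.1213, -167.1254]), array([248.0148, 171.7716]), 1.7078802585601807)
spot (array([ 517.2061, -333.6318]), array([337.8885, 255.7888]), 0.7703397870063782)
```

Emit:
send_rows(
  moves=[
    {"x": -25,"y": -9,"z": 0,"roll": -0.016,"fingers": 44},
    {"x": -60,"y": -22,"z": 0,"roll": -0.016,"fingers": 44},
    {"x": -95,"y": -37,"z": 30,"roll": -0.016,"fingers": 44},
    {"x": -95,"y": -37,"z": 70,"roll": -0.016,"fingers": 44},
    {"x": -95,"y": -37,"z": 110,"roll": -0.016,"fingers": 44},
    {"x": -95,"y": -37,"z": 150,"roll": -0.016,"fingers": 44},
    {"x": -95,"y": -37,"z": 180,"roll": -0.016,"fingers": 44},
    {"x": -95,"y": -37,"z": 205,"roll": -0.016,"fingers": 44},
    {"x": -95,"y": -37,"z": 222,"roll": -0.016,"fingers": 44},
    {"x": -95,"y": -37,"z": 235,"roll": -0.016,"fingers": 44},
    {"x": -95,"y": -37,"z": 235,"roll": -0.016,"fingers": 44},
  ],
)

```text
time_s: 21.35
tcp_pos: [0.4425, 0.2371, 0.0536]
orientation: [-0.0, 0.995, -0.097, 0.0]
wrist_force: [0.3, -0.7, 0.1]
width: 0.522
```

```bash
python3 -c "
from h import *
mv(.4423,.2384,.054,-11.1);o=get_obs();print(o['wrist_force'],o['width'])
"
```

```text
t 21.4 yaw -11.2 tcp [0.4425 0.2371 0.0536] -> x -0 y -1 z -0 roll -0.001
[ 0.2866 -0.7372  0.1233] 0.5215039349917963
```

Emit:
send_rows(
  moves=[
    {"x": 0,"y": 0,"z": 0,"roll": 0,"fingers": 20},
    {"x": 0,"y": 0,"z": 0,"roll": 0,"fingers": 20},
    {"x": 0,"y": 0,"z": 0,"roll": 0,"fingers": 20},
    {"x": 0,"y": 0,"z": 0,"roll": 0,"fingers": 20},
    {"x": 0,"y": 0,"z": 0,"roll": 0,"fingers": 20},
    {"x": 0,"y": 0,"z": -15,"roll": 0,"fingers": 20},
    {"x": 0,"y": 5,"z": -40,"roll": 0,"fingers": 20},
    {"x": 0,"y": 12,"z": -70,"roll": 0,"fingers": 20},
    {"x": 0,"y": 20,"z": -100,"roll": 0,"fingers": 20},
    {"x": 0,"y": 30,"z": -125,"roll": 0,"fingers": 20},
  ],
  newtons=50,
)

```text
time_s: 22.35
tcp_pos: [0.4356, 0.207, 0.1807]
orientation: [-0.0, 0.995, -0.097, 0.0]
wrist_force: [-0.1, 1.2, -1.4]
width: 0.34
```

```bash
python3 -c "
from h import *
mv(.4462,-.176,.1786,1.7)
o=get_obs();print(o['wrist_force'],o['width']*85.4)
"
```

```text
t 22.4 yaw -11.2 tcp [0.4356 0.207  0.1807] -> x 85 y 374 z 2 roll -0.224
[-0.0546  1.18   -1.4253] 29.057614413252626
```

Emit:
send_rows(
  moves=[
    {"x": 5,"y": 24,"z": 0,"roll": -0.02,"fingers": 20},
    {"x": 14,"y": 60,"z": 0,"roll": -0.04,"fingers": 20},
    {"x": 23,"y": 100,"z": 0,"roll": -0.06,"fingers": 20},
    {"x": 32,"y": 140,"z": 0,"roll": -0.09,"fingers": 20},
    {"x": 41,"y": 180,"z": 0,"roll": -0.12,"fingers": 20},
    {"x": 50,"y": 220,"z": 0,"roll": -0.15,"fingers": 20},
    {"x": 59,"y": 260,"z": 0,"roll": -0.18,"fingers": 20},
    {"x": 68,"y": 300,"z": 0,"roll": -0.2,"fingers": 20},
    {"x": 77,"y": 340,"z": 0,"roll": -0.224,"fingers": 20},
    {"x": 83,"y": 365,"z": 0,"roll": -0.224,"fingers": 20},
    {"x": 85,"y": 374,"z": 0,"roll": -0.224,"fingers": 20},
    {"x": 85,"y": 374,"z": 35,"roll": -0.224,"fingers": 20},
    {"x": 85,"y": 374,"z": 75,"roll": -0.224,"fingers": 20},
    {"x": 85,"y": 374,"z": 110,"roll": -0.224,"fingers": 20},
    {"x": 85,"y": 374,"z": 135,"roll": -0.224,"fingers": 20},
    {"x": 85,"y": 374,"z": 148,"roll": -0.224,"fingers": 20},
    {"x": 85,"y": 374,"z": 148,"roll": -0.224,"fingers": 20},
  ],
)

```text
time_s: 24.05
tcp_pos: [0.4457, -0.1753, 0.0301]
orientation: [-0.001, 1.0, 0.015, -0.001]
wrist_force: [0.4, -0.2, -1.5]
width: 0.338
```

```bash
python3 -c "
from h import *
mv(.4462,-.176,.014,1.7)
o=get_obs();print(o['wrist_force'])
t,dt,Ct,_=snap('top','top11');m=mask(t,[22,150,60],[35,255,255],(290,150,420,290));print('tote',rect(plane(Ct,contour(m),.055)))
"
```

```text
t 24.1 yaw 1.7 tcp [ 0.4457 -0.1753  0.0301] -> x 1 y 1 z 16 roll -0.000
[ 0.4357 -0.162  -1.4997]
tote (array([ 517.3851, -167.1113]), array([244.568 , 171.9797]), 1.3735721111297607)
```

Emit:
send_rows(
  moves=[
    {"x": 0,"y": 0,"z": 7,"roll": 0,"fingers": 20},
    {"x": 0,"y": 0,"z": 11,"roll": 0,"fingers": 20},
    {"x": 0,"y": 0,"z": 14,"roll": 0,"fingers": 20},
    {"x": 0,"y": 0,"z": 16,"roll": 0,"fingers": 20},
    {"x": 0,"y": 0,"z": 16,"roll": 0,"fingers": 20},
  ],
)

```text
time_s: 24.6
tcp_pos: [0.4465, -0.1762, 0.0153]
orientation: [-0.0, 1.0, 0.014, -0.0]
wrist_force: [0.4, 0.8, -2.0]
width: 0.34
```

Emit:
send_rows(
  moves=[
    {"x": 0,"y": 0,"z": 0,"roll": 0,"fingers": 34},
    {"x": 0,"y": 0,"z": 0,"roll": 0,"fingers": 44},
    {"x": 0,"y": 0,"z": 0,"roll": 0,"fingers": 44},
    {"x": 0,"y": 0,"z": 0,"roll": 0,"fingers": 44},
    {"x": 0,"y": 0,"z": -10,"roll": 0,"fingers": 44},
    {"x": 0,"y": 0,"z": -30,"roll": 0,"fingers": 44},
    {"x": 0,"y": 0,"z": -65,"roll": 0,"fingers": 44},
    {"x": 0,"y": 0,"z": -105,"roll": 0,"fingers": 44},
    {"x": 0,"y": 0,"z": -145,"roll": 0,"fingers": 44},
    {"x": 0,"y": 0,"z": -180,"roll": 0,"fingers": 44},
    {"x": 0,"y": 0,"z": -180,"roll": 0,"fingers": 44},
  ],
)

```text
time_s: 25.7
tcp_pos: [0.4488, -0.1774, 0.2001]
orientation: [0.001, 1.0, 0.014, 0.004]
wrist_force: [1.3, 0.3, -0.8]
width: 0.519
```

```bash
python3 -c "
from h import *
# c2 grip: centre (.6395,.2052) axis 78.2 ; c3 (.5721,.2259) axis 74.7
for n,c,a in(('c2',(.6395,.2052),78.2),('c3',(.5721,.2259),74.7)):
    r=np.radians(a);g=np.array(c)-.007*np.array([np.cos(r),np.sin(r)]);print(n,g);mv(g[0],g[1],.20,a-90);mv(g[0],g[1],.054,a-90)
o=get_obs();print(o['width'],o['wrist_force'])
p,d,C,o=snap('wrist','w12');s,_,_,_=snap('side','s12')
cv2.imwrite('pics/c12.png',np.hstack([p,cv2.resize(s[200:310,200:330],(288,384))]))
"
```

```text
c2 [0.6381 0.1983]
t 25.7 yaw 1.6 tcp [ 0.4488 -0.1774  0.2001] -> x 200 y -370 z 1 roll 0.234
t 25.7 yaw 1.6 tcp [ 0.4488 -0.1774  0.2001] -> x 199 y -370 z 147 roll 0.234
c3 [0.5703 0.2191]
t 25.7 yaw 1.6 tcp [ 0.4488 -0.1774  0.2001] -> x 133 y -393 z 1 roll 0.295
t 25.7 yaw 1.6 tcp [ 0.4488 -0.1774  0.2001] -> x 132 y -393 z 147 roll 0.295
0.518535874218333 [ 1.305   0.3141 -0.7959]
```

View pics/c12.png

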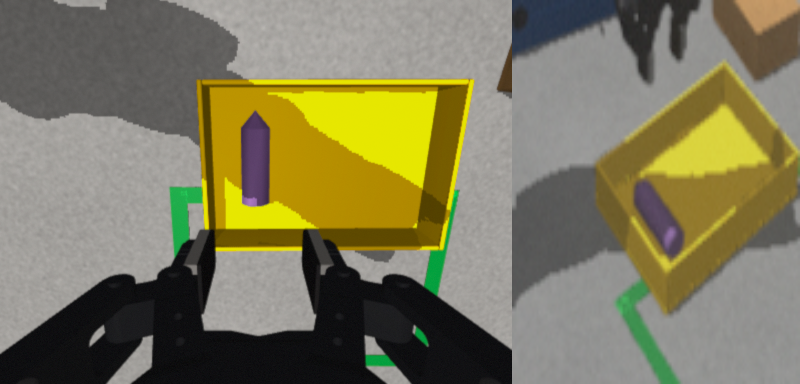

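Crystal 4 lies flat in the tote at (255,160) in the wrist view. Next is the dark amethyst.

Emit:
send_rows(
  moves=[
    {"x": 15,"y": -25,"z": 0,"roll": 0.02,"fingers": 44},
    {"x": 36,"y": -65,"z": 0,"roll": 0.05,"fingers": 44},
    {"x": 58,"y": -105,"z": 0,"roll": 0.08,"fingers": 44},
    {"x": 80,"y": -145,"z": 0,"roll": 0.11,"fingers": 44},
    {"x": 101,"y": -185,"z": 0,"roll": 0.14,"fingers": 44},
    {"x": 123,"y": -225,"z": 0,"roll": 0.17,"fingers": 44},
    {"x": 145,"y": -265,"z": 0,"roll": 0.2,"fingers": 44},
    {"x": 167,"y": -305,"z": 0,"roll": 0.234,"fingers": 44},
    {"x": 188,"y": -340,"z": 0,"roll": 0.234,"fingers": 44},
    {"x": 201,"y": -355,"z": 30,"roll": 0.234,"fingers": 44},
    {"x": 201,"y": -362,"z": 60,"roll": 0.234,"fingers": 44},
    {"x": 201,"y": -371,"z": 90,"roll": 0.234,"fingers": 44},
    {"x": 201,"y": -371,"z": 115,"roll": 0.234,"fingers": 44},
    {"x": 201,"y": -371,"z": 132,"roll": 0.234,"fingers": 44},
    {"x": 201,"y": -371,"z": 141,"roll": 0.234,"fingers": 44},
    {"x": 201,"y": -371,"z": 141,"roll": 0.234,"fingers": 44},
  ],
)

```text
time_s: 27.4
tcp_pos: [0.6362, 0.1997, 0.0537]
orientation: [0.0, 0.995, -0.103, -0.001]
wrist_force: [0.4, -0.4, 0.9]
width: 0.518
```

```bash
python3 -c "
from h import *
mv(.6381,.1983,.054,-11.8);o=get_obs();print(o['wrist_force'],o['width'],o['joint_pos'])
"
```

```text
t 27.4 yaw -11.8 tcp [0.6362 0.1997 0.0537] -> x 2 y 1 z -0 roll -0.000
[ 0.4346 -0.4421  0.9328] 0.5182427632898112 [-0.7019  0.7235  0.5086  1.6636 -0.4348  0.8712 -0.2209]
```

Grip and lift.

Emit:
send_rows(
  moves=[
    {"x": 2,"y": 0,"z": 0,"roll": 0,"fingers": 20},
    {"x": 2,"y": 0,"z": 0,"roll": 0,"fingers": 20},
    {"x": 2,"y": 0,"z": 0,"roll": 0,"fingers": 20},
    {"x": 2,"y": 0,"z": 0,"roll": 0,"fingers": 20},
    {"x": 2,"y": 0,"z": 0,"roll": 0,"fingers": 20},
    {"x": 2,"y": 0,"z": -15,"roll": 0,"fingers": 20},
    {"x": 2,"y": 8,"z": -40,"roll": 0,"fingers": 20},
    {"x": 2,"y": 15,"z": -70,"roll": 0,"fingers": 20},
    {"x": 2,"y": 22,"z": -100,"roll": 0,"fingers": 20},
    {"x": 2,"y": 30,"z": -125,"roll": 0,"fingers": 20},
    {"x": 2,"y": 30,"z": -125,"roll": 0,"fingers": 20},
  ],
)

```text
time_s: 28.5
tcp_pos: [0.6346, 0.1694, 0.1841]
orientation: [-0.001, 0.995, -0.103, 0.003]
wrist_force: [-0.3, 0.3, -1.4]
width: 0.341
```

```bash
python3 -c "
from h import *
mv(.587,-.172,.1787,1.6)
o=get_obs();print(o['wrist_force'],o['width']*85.4)
"
```

```text
t 28.5 yaw -11.9 tcp [0.6346 0.1694 0.1841] -> x 24 y 344 z 5 roll -0.235
[-0.2958  0.3367 -1.44  ] 29.135082446573602
```

Emit:
send_rows(
  moves=[
    {"x": 2,"y": 24,"z": 0,"roll": -0.02,"fingers": 20},
    {"x": 4,"y": 60,"z": 0,"roll": -0.04,"fingers": 20},
    {"x": 7,"y": 100,"z": 0,"roll": -0.07,"fingers": 20},
    {"x": 10,"y": 140,"z": 0,"roll": -0.1,"fingers": 20},
    {"x": 13,"y": 180,"z": 0,"roll": -0.13,"fingers": 20},
    {"x": 16,"y": 220,"z": 0,"roll": -0.16,"fingers": 20},
    {"x": 18,"y": 260,"z": 0,"roll": -0.19,"fingers": 20},
    {"x": 21,"y": 300,"z": 0,"roll": -0.22,"fingers": 20},
    {"x": 24,"y": 330,"z": 0,"roll": -0.235,"fingers": 20},
    {"x": 24,"y": 344,"z": 0,"roll": -0.235,"fingers": 20},
    {"x": 24,"y": 344,"z": 35,"roll": -0.235,"fingers": 20},
    {"x": 24,"y": 344,"z": 75,"roll": -0.235,"fingers": 20},
    {"x": 24,"y": 344,"z": 110,"roll": -0.235,"fingers": 20},
    {"x": 24,"y": 344,"z": 135,"roll": -0.235,"fingers": 20},
    {"x": 24,"y": 344,"z": 150,"roll": -0.235,"fingers": 20},
    {"x": 24,"y": 344,"z": 150,"roll": -0.235,"fingers": 20},
    {"x": 24,"y": 344,"z": 150,"roll": -0.235,"fingers": 20},
  ],
)

```text
time_s: 30.2
tcp_pos: [0.5867, -0.1707, 0.03]
orientation: [-0.0, 1.0, 0.015, 0.0]
wrist_force: [0.5, -1.0, -2.2]
width: 0.338
```

```bash
python3 -c "
from h import *
mv(.587,-.172,.013,1.6)
o=get_obs();print(o['wrist_force'])
t,dt,Ct,_=snap('top','top13');m=mask(t,[22,150,60],[35,255,255],(290,150,420,290));print('tote',rect(plane(Ct,contour(m),.055)))
"
```

```text
t 30.2 yaw 1.7 tcp [ 0.5867 -0.1707  0.03  ] -> x 0 y 1 z 17 roll 0.002
[ 0.51   -0.9564 -2.2292]
tote (array([ 545.0956, -121.4781]), array([188.3907,  84.2638]), 0.34865474700927734)
```

Emit:
send_rows(
  moves=[
    {"x": 0,"y": 0,"z": 7,"roll": 0,"fingers": 20},
    {"x": 0,"y": 0,"z": 11,"roll": 0,"fingers": 20},
    {"x": 0,"y": 0,"z": 14,"roll": 0,"fingers": 20},
    {"x": 0,"y": 0,"z": 16,"roll": 0,"fingers": 20},
    {"x": 0,"y": 0,"z": 17,"roll": 0,"fingers": 20},
    {"x": 0,"y": 0,"z": 17,"roll": 0,"fingers": 20},
    {"x": 0,"y": 0,"z": 17,"roll": 0,"fingers": 34},
    {"x": 0,"y": 0,"z": 17,"roll": 0,"fingers": 44},
    {"x": 0,"y": 0,"z": 17,"roll": 0,"fingers": 44},
    {"x": 0,"y": 0,"z": 17,"roll": 0,"fingers": 44},
    {"x": 0,"y": 0,"z": 7,"roll": 0,"fingers": 44},
    {"x": 0,"y": 0,"z": -15,"roll": 0,"fingers": 44},
    {"x": 0,"y": 0,"z": -50,"roll": 0,"fingers": 44},
    {"x": 0,"y": 0,"z": -90,"roll": 0,"fingers": 44},
    {"x": 0,"y": 0,"z": -130,"roll": 0,"fingers": 44},
    {"x": 0,"y": 0,"z": -160,"roll": 0,"fingers": 44},
    {"x": 0,"y": 0,"z": -160,"roll": 0,"fingers": 44},
    {"x": 0,"y": 0,"z": -160,"roll": 0,"fingers": 44},
  ],
)

```text
time_s: 32.05
tcp_pos: [0.5863, -0.1711, 0.1903]
orientation: [0.0, 1.0, 0.015, 0.001]
wrist_force: [-0.2, -0.2, -0.7]
width: 0.513
```

```bash
python3 -c "
from h import *
o=get_obs();mv(.5703,.2191,.054,-15.3,o);print(o['width'],o['wrist_force'])
p,d,C,o=snap('wrist','w14');y=contour(mask(p,[22,120,60],[35,255,255]));a=cv2.approxPolyDP(y,6,True).reshape(-1,2);print(np.c_[a,plane(C,a,.055)])
P=cloud(C,d);m=mask(p,[115,60,20],[150,255,255]);n,l,s,c=cv2.connectedComponentsWithStats(m)
for i in range(1,n):
    if s[i,4]>400: k=l==i;print(s[i],rect(plane(C,np.argwhere(k)[:,::-1],.02)),'topz',np.percentile(P[k][:,2],[50,90]))
"
```

```text
t 32.0 yaw 1.7 tcp [ 0.5863 -0.1711  0.1903] -> x -5 y -390 z 136 roll 0.297
0.5130778401830072 [-0.1845 -0.2215 -0.6824]
[[ 36.      82.       0.3922  -0.091    0.055 ]
 [ 70.     257.       0.3974  -0.2592   0.055 ]
 [175.     257.       0.5042  -0.256    0.055 ]
 [200.     229.       0.5303  -0.2244   0.055 ]
 [214.     231.       0.5441  -0.2261   0.055 ]
 [215.     257.       0.5448  -0.2548   0.055 ]
 [302.     256.       0.6332  -0.2511   0.055 ]
 [303.     230.       0.6322  -0.2224   0.055 ]
 [316.     228.       0.6449  -0.2199   0.055 ]
 [324.      82.       0.6406  -0.0837   0.055 ]]
[ 104  115   40   96 2739] (array([ 445.2443, -169.2846]), array([ 33.15  , 101.0172]), 1.4747047424316406) topz [0.0335 0.0362]
[ 244  118   28   95 2331] (array([ 585.7784, -167.7405]), array([ 28.1564, 100.4022]), 1.8417716026306152) topz [0.0342 0.0361]
```

Emit:
send_rows(
  moves=[
    {"x": 0,"y": -25,"z": 0,"roll": 0.02,"fingers": 44},
    {"x": 0,"y": -65,"z": 0,"roll": 0.05,"fingers": 44},
    {"x": 0,"y": -105,"z": 0,"roll": 0.08,"fingers": 44},
    {"x": -1,"y": -145,"z": 0,"roll": 0.11,"fingers": 44},
    {"x": -2,"y": -185,"z": 0,"roll": 0.14,"fingers": 44},
    {"x": -3,"y": -225,"z": 0,"roll": 0.17,"fingers": 44},
    {"x": -4,"y": -265,"z": 0,"roll": 0.2,"fingers": 44},
    {"x": -5,"y": -305,"z": 0,"roll": 0.25,"fingers": 44},
    {"x": -10,"y": -340,"z": 0,"roll": 0.297,"fingers": 44},
    {"x": -12,"y": -362,"z": 20,"roll": 0.297,"fingers": 44},
    {"x": -12,"y": -362,"z": 55,"roll": 0.297,"fingers": 44},
    {"x": -12,"y": -362,"z": 85,"roll": 0.297,"fingers": 44},
    {"x": -9,"y": -375,"z": 105,"roll": 0.297,"fingers": 44},
    {"x": -5,"y": -390,"z": 120,"roll": 0.297,"fingers": 44},
    {"x": -5,"y": -390,"z": 130,"roll": 0.297,"fingers": 44},
    {"x": -5,"y": -390,"z": 136,"roll": 0.297,"fingers": 44},
    {"x": -5,"y": -390,"z": 136,"roll": 0.297,"fingers": 44},
  ],
)

```text
time_s: 33.8
tcp_pos: [0.5687, 0.2172, 0.0524]
orientation: [0.001, 0.991, -0.134, -0.001]
wrist_force: [0.4, -0.1, 0.4]
width: 0.511
```

```bash
python3 -c "
from h import *
mv(.5703,.2191,.054,-15.3);o=get_obs();print(o['wrist_force'],o['width'])
"
```

```text
t 33.8 yaw -15.4 tcp [0.5687 0.2172 0.0524] -> x 1 y -2 z -2 roll -0.001
[ 0.3729 -0.0684  0.4039] 0.5114624240061045
```

Emit:
send_rows(
  moves=[
    {"x": 1,"y": 0,"z": 0,"roll": 0,"fingers": 20},
    {"x": 1,"y": 0,"z": 0,"roll": 0,"fingers": 20},
    {"x": 1,"y": 0,"z": 0,"roll": 0,"fingers": 20},
    {"x": 1,"y": 0,"z": 0,"roll": 0,"fingers": 20},
    {"x": 1,"y": 0,"z": 0,"roll": 0,"fingers": 20},
    {"x": 1,"y": 0,"z": -15,"roll": 0,"fingers": 20},
    {"x": 1,"y": 10,"z": -30,"roll": 0,"fingers": 20},
    {"x": 1,"y": 18,"z": -40,"roll": 0,"fingers": 20},
    {"x": 1,"y": 24,"z": -60,"roll": 0,"fingers": 20},
    {"x": 1,"y": 28,"z": -90,"roll": 0,"fingers": 20},
    {"x": 1,"y": 40,"z": -125,"roll": 0,"fingers": 20},
    {"x": 1,"y": 50,"z": -125,"roll": 0,"fingers": 20},
  ],
)

```text
time_s: 35.0
tcp_pos: [0.5597, 0.169, 0.1835]
orientation: [-0.002, 0.991, -0.134, 0.003]
wrist_force: [0.4, -1.1, -1.9]
width: 0.338
```

```bash
python3 -c "
from h import *
mv(.5165,-.176,.179,1.6)
o=get_obs();print(o['wrist_force'],o['width']*85.4)
"
```

```text
t 35.0 yaw -15.4 tcp [0.5597 0.169  0.1835] -> x 50 y 344 z 3 roll -0.296
[ 0.3812 -1.0514 -1.8845] 28.85560845159759
```

Emit:
send_rows(
  moves=[
    {"x": 4,"y": 24,"z": 0,"roll": -0.02,"fingers": 20},
    {"x": 9,"y": 60,"z": 0,"roll": -0.05,"fingers": 20},
    {"x": 15,"y": 100,"z": 0,"roll": -0.08,"fingers": 20},
    {"x": 21,"y": 140,"z": 0,"roll": -0.12,"fingers": 20},
    {"x": 26,"y": 180,"z": 0,"roll": -0.16,"fingers": 20},
    {"x": 32,"y": 220,"z": 0,"roll": -0.2,"fingers": 20},
    {"x": 38,"y": 260,"z": 0,"roll": -0.24,"fingers": 20},
    {"x": 44,"y": 300,"z": 0,"roll": -0.28,"fingers": 20},
    {"x": 48,"y": 330,"z": 0,"roll": -0.296,"fingers": 20},
    {"x": 50,"y": 344,"z": 0,"roll": -0.296,"fingers": 20},
    {"x": 50,"y": 344,"z": 35,"roll": -0.296,"fingers": 20},
    {"x": 50,"y": 344,"z": 75,"roll": -0.296,"fingers": 20},
    {"x": 50,"y": 344,"z": 110,"roll": -0.296,"fingers": 20},
    {"x": 50,"y": 344,"z": 135,"roll": -0.296,"fingers": 20},
    {"x": 50,"y": 344,"z": 148,"roll": -0.296,"fingers": 20},
    {"x": 50,"y": 344,"z": 148,"roll": -0.296,"fingers": 20},
    {"x": 50,"y": 344,"z": 148,"roll": -0.296,"fingers": 20},
  ],
)

```text
time_s: 36.7
tcp_pos: [0.5151, -0.175, 0.0312]
orientation: [0.0, 1.0, 0.014, 0.0]
wrist_force: [-0.1, -0.6, -1.4]
width: 0.339
```

```bash
python3 -c "
from h import *
mv(.5165,-.176,.0125,1.6)
"
```

```text
t 36.7 yaw 1.6 tcp [ 0.5151 -0.175   0.0312] -> x 1 y 1 z 19 roll 0.001
```

Emit:
send_rows(
  moves=[
    {"x": 0,"y": 0,"z": 8,"roll": 0,"fingers": 20},
    {"x": 0,"y": 0,"z": 13,"roll": 0,"fingers": 20},
    {"x": 0,"y": 0,"z": 16,"roll": 0,"fingers": 20},
    {"x": 0,"y": 0,"z": 18,"roll": 0,"fingers": 20},
    {"x": 0,"y": 0,"z": 19,"roll": 0,"fingers": 20},
    {"x": 0,"y": 0,"z": 19,"roll": 0,"fingers": 20},
    {"x": 0,"y": 0,"z": 19,"roll": 0,"fingers": 34},
    {"x": 0,"y": 0,"z": 19,"roll": 0,"fingers": 44},
    {"x": 0,"y": 0,"z": 19,"roll": 0,"fingers": 44},
    {"x": 0,"y": 0,"z": 19,"roll": 0,"fingers": 44},
    {"x": 0,"y": 0,"z": 9,"roll": 0,"fingers": 44},
    {"x": 0,"y": 0,"z": -15,"roll": 0,"fingers": 44},
    {"x": 0,"y": 0,"z": -50,"roll": 0,"fingers": 44},
    {"x": 0,"y": 0,"z": -90,"roll": 0,"fingers": 44},
    {"x": 0,"y": 0,"z": -130,"roll": 0,"fingers": 44},
    {"x": 0,"y": 0,"z": -160,"roll": 0,"fingers": 44},
    {"x": 0,"y": 0,"z": -160,"roll": 0,"fingers": 0},
    {"x": 0,"y": 0,"z": -160,"roll": 0,"fingers": 0},
  ],
)

```text
time_s: 38.5
tcp_pos: [0.5149, -0.1748, 0.1912]
orientation: [-0.0, 1.0, 0.015, 0.001]
wrist_force: [-0.2, -0.4, -0.9]
width: 0.186
```

```bash
python3 -c "
from h import *
p,d,C,o=snap('wrist','w15');print(o['tcp_pos'],o['width'])
P=cloud(C,d);m=mask(p,[115,60,20],[150,255,255])|mask(p,[0,40,60],[14,255,255],(150,90,350,250));n,l,s,c=cv2.connectedComponentsWithStats(m)
for i in range(1,n):
    if s[i,4]>400: k=l==i;print(s[i],rect(plane(C,np.argwhere(k)[:,::-1],.02)),'topz',np.percentile(P[k][:,2],[50,90]))
# hood: top view profile
t,dt,Ct,_=snap('top','top15');Q=cloud(Ct,dt)[100:260,130:270].reshape(-1,3);s=((Q[:,:2]-L)@X)*1000;k=(Q[:,2]>.2)&(Q[:,2]<.36);print('hood',k.sum(),np.percentile(s[k],[2,50,98]),np.percentile(Q[k][:,2],[50,98]))
mv(.56,.40,.40,-12)
"
```

```text
[ 0.5149 -0.1748  0.1912] 0.1857364998371848
[ 175  112   35   98 2565] (array([ 445.6799, -168.9405]), array([ 31.5749, 103.0363]), 1.4924253225326538) topz [0.0338 0.0362]
[ 244  113   29   97 2491] (array([ 514.5787, -167.4914]), array([ 29.5301, 102.1383]), 0.8917475342750549) topz [0.0339 0.0361]
[ 310  115   34   97 2562] (array([ 586.3459, -167.5265]), array([ 31.8552, 102.438 ]), 1.6057705879211426) topz [0.0336 0.0359]
hood 2494 [212.1192 251.2148 268.1287] [0.2623 0.323 ]
t 38.6 yaw 1.7 tcp [ 0.5139 -0.1745  0.1896] -> x 62 y -573 z -210 roll 0.238
```

All three crystals lie flat, with tops at 36 mm, about 70 mm apart. Now I close the hood from behind.

```bash
python3 -c "
from h import *
mv(.6066,.3884,.40,-12.1)
"
```

```text
t 38.6 yaw 1.7 tcp [ 0.5139 -0.1745  0.1896] -> x 109 y -560 z -210 roll 0.240
```

Emit:
send_rows(
  moves=[
    {"x": 5,"y": -15,"z": -40,"roll": 0.02,"fingers": 0},
    {"x": 10,"y": -40,"z": -80,"roll": 0.04,"fingers": 0},
    {"x": 15,"y": -70,"z": -120,"roll": 0.06,"fingers": 0},
    {"x": 22,"y": -105,"z": -155,"roll": 0.08,"fingers": 0},
    {"x": 30,"y": -145,"z": -185,"roll": 0.1,"fingers": 0},
    {"x": 38,"y": -185,"z": -205,"roll": 0.12,"fingers": 0},
    {"x": 46,"y": -225,"z": -212,"roll": 0.14,"fingers": 0},
    {"x": 54,"y": -265,"z": -212,"roll": 0.16,"fingers": 0},
    {"x": 62,"y": -310,"z": -212,"roll": 0.18,"fingers": 0},
    {"x": 70,"y": -355,"z": -212,"roll": 0.2,"fingers": 0},
    {"x": 78,"y": -400,"z": -212,"roll": 0.22,"fingers": 0},
    {"x": 86,"y": -445,"z": -212,"roll": 0.24,"fingers": 0},
    {"x": 94,"y": -490,"z": -212,"roll": 0.24,"fingers": 0},
    {"x": 102,"y": -530,"z": -212,"roll": 0.24,"fingers": 0},
    {"x": 109,"y": -560,"z": -212,"roll": 0.24,"fingers": 0},
    {"x": 109,"y": -560,"z": -212,"roll": 0.24,"fingers": 0},
    {"x": 109,"y": -560,"z": -212,"roll": 0.24,"fingers": 0},
  ],
)

```text
time_s: 40.3
tcp_pos: [0.6073, 0.3884, 0.3998]
orientation: [0.001, 0.994, -0.105, -0.001]
wrist_force: [0.1, -0.2, -0.0]
width: 0.002
```

```bash
python3 -c "
from h import *
mv(.6066,.3884,.29,-12.1);o=get_obs();print(o['joint_pos'],o['width'])
for th in np.r_[1.72:0:-.1,0]:
    c,s=np.cos(th),np.sin(th);f,u=200*c-8*s,200*s+8*c;print('%.2f: s %.0f  y(rel s=310) %.0f z %.0f  up-rel-.29 %.0f'%(th,225-f+11,310-(225-f+11),102+u,290-102-u))
"
```

```text
t 40.3 yaw -12.1 tcp [0.6073 0.3884 0.3998] -> x -0 y -0 z 110 roll 0.001
[-0.9025  0.5786  0.538   1.0059 -0.283   1.6258 -0.6646] 0.0019066123769203977
1.72: s 274  y(rel s=310) 36 z 299  up-rel-.29 -9
1.62: s 254  y(rel s=310) 56 z 301  up-rel-.29 -11
1.52: s 234  y(rel s=310) 76 z 302  up-rel-.29 -12
1.42: s 214  y(rel s=310) 96 z 301  up-rel-.29 -11
1.32: s 194  y(rel s=310) 116 z 298  up-rel-.29 -8
1.22: s 175  y(rel s=310) 135 z 293  up-rel-.29 -3
1.12: s 156  y(rel s=310) 154 z 286  up-rel-.29 4
1.02: s 138  y(rel s=310) 172 z 277  up-rel-.29 13
0.92: s 121  y(rel s=310) 189 z 266  up-rel-.29 24
0.82: s 105  y(rel s=310) 205 z 254  up-rel-.29 36
0.72: s 91  y(rel s=310) 219 z 240  up-rel-.29 50
0.62: s 78  y(rel s=310) 232 z 225  up-rel-.29 65
0.52: s 66  y(rel s=310) 244 z 208  up-rel-.29 82
0.42: s 57  y(rel s=310) 253 z 191  up-rel-.29 99
0.32: s 49  y(rel s=310) 261 z 173  up-rel-.29 117
0.22: s 43  y(rel s=310) 267 z 153  up-rel-.29 137
0.12: s 38  y(rel s=310) 272 z 134  up-rel-.29 156
0.02: s 36  y(rel s=310) 274 z 114  up-rel-.29 176
0.00: s 36  y(rel s=310) 274 z 110  up-rel-.29 180
```

Emit:
send_rows(
  moves=[
    {"x": 0,"y": 0,"z": 40,"roll": 0,"fingers": 0},
    {"x": 0,"y": 0,"z": 80,"roll": 0,"fingers": 0},
    {"x": 0,"y": 5,"z": 108,"roll": 0,"fingers": 0},
    {"x": 0,"y": 15,"z": 108,"roll": 0,"fingers": 0},
    {"x": 0,"y": 27,"z": 106,"roll": 0,"fingers": 0},
    {"x": 0,"y": 36,"z": 103,"roll": 0,"fingers": 0},
    {"x": 0,"y": 46,"z": 101,"roll": 0,"fingers": 0},
    {"x": 0,"y": 56,"z": 100,"roll": 0,"fingers": 0},
    {"x": 0,"y": 66,"z": 99,"roll": 0,"fingers": 0},
    {"x": 0,"y": 76,"z": 98,"roll": 0,"fingers": 0},
    {"x": 0,"y": 86,"z": 98,"roll": 0,"fingers": 0},
    {"x": 0,"y": 96,"z": 99,"roll": 0,"fingers": 0},
    {"x": 0,"y": 106,"z": 100,"roll": 0,"fingers": 0},
    {"x": 0,"y": 116,"z": 102,"roll": 0,"fingers": 0},
    {"x": 0,"y": 126,"z": 104,"roll": 0,"fingers": 0},
    {"x": 0,"y": 135,"z": 107,"roll": 0,"fingers": 0},
    {"x": 0,"y": 145,"z": 110,"roll": 0,"fingers": 0},
    {"x": 0,"y": 154,"z": 114,"roll": 0,"fingers": 0},
    {"x": 0,"y": 163,"z": 118,"roll": 0,"fingers": 0},
    {"x": 0,"y": 172,"z": 123,"roll": 0,"fingers": 0},
  ],
)

```text
time_s: 42.3
tcp_pos: [0.571, 0.2191, 0.279]
orientation: [0.0, 0.994, -0.105, -0.0]
wrist_force: [0.3, 0.7, 2.7]
width: 0.001
```

```bash
python3 -c "
from h import *
o=get_obs();print(o['wrist_force'],o['tcp_pos'],((o['tcp_pos'][:2]-L)@X))
p,d,C,o=snap('wrist','w16');s,_,_,_=snap('side','s16')
cv2.imwrite('pics/c16.png',np.hstack([p,cv2.resize(s[70:235,150:275],(288,384))]))
"
```

```text
[0.2794 0.6918 2.7465] [0.571  0.2191 0.279 ] 0.13712016739252395
```

View pics/c16.png

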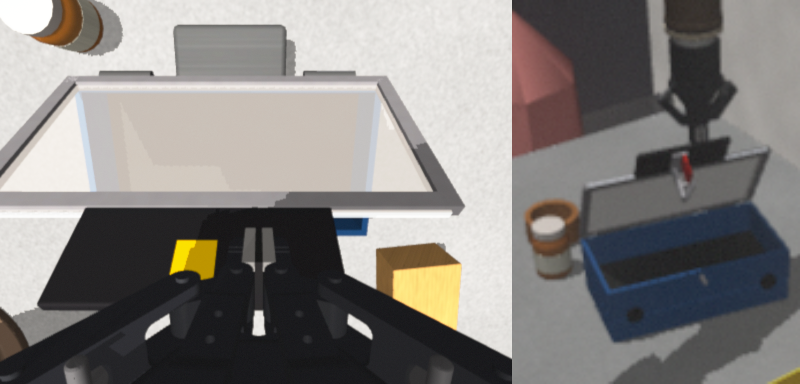

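The hood is coming down. The fingers rest on the lip beside the patch at (195,258), and the tub is empty.

Emit:
send_rows(
  moves=[
    {"x": 0,"y": 9,"z": 5,"roll": 0,"fingers": 0},
    {"x": 0,"y": 17,"z": 11,"roll": 0,"fingers": 0},
    {"x": 0,"y": 25,"z": 17,"roll": 0,"fingers": 0},
    {"x": 0,"y": 33,"z": 23,"roll": 0,"fingers": 0},
    {"x": 0,"y": 40,"z": 30,"roll": 0,"fingers": 0},
    {"x": 0,"y": 47,"z": 37,"roll": 0,"fingers": 0},
    {"x": 0,"y": 54,"z": 45,"roll": 0,"fingers": 0},
    {"x": 0,"y": 60,"z": 52,"roll": 0,"fingers": 0},
    {"x": 0,"y": 66,"z": 60,"roll": 0,"fingers": 0},
    {"x": 0,"y": 72,"z": 69,"roll": 0,"fingers": 0},
    {"x": 0,"y": 77,"z": 77,"roll": 0,"fingers": 0},
    {"x": 0,"y": 81,"z": 86,"roll": 0,"fingers": 0},
    {"x": 0,"y": 85,"z": 95,"roll": 0,"fingers": 0},
    {"x": 0,"y": 89,"z": 104,"roll": 0,"fingers": 0},
    {"x": 0,"y": 92,"z": 114,"roll": 0,"fingers": 0},
    {"x": 0,"y": 95,"z": 124,"roll": 0,"fingers": 0},
    {"x": 0,"y": 97,"z": 133,"roll": 0,"fingers": 0},
    {"x": 0,"y": 99,"z": 140,"roll": 0,"fingers": 0},
    {"x": 0,"y": 100,"z": 144,"roll": 0,"fingers": 0},
  ],
)

```text
time_s: 44.3
tcp_pos: [0.5514, 0.1229, 0.1372]
orientation: [-0.002, 0.994, -0.105, 0.001]
wrist_force: [0.6, 2.0, 2.0]
width: -0.0
```

```bash
python3 -c "
from h import *
o=get_obs();print(o['wrist_force'],o['tcp_pos'],((o['tcp_pos'][:2]-L)@X))
"
```

```text
[0.6022 2.0328 1.9989] [0.5514 0.1229 0.1372] 0.038945961535963185
```

Emit:
send_rows(
  moves=[
    {"x": 0,"y": 0,"z": 5,"roll": 0,"fingers": 0},
    {"x": 0,"y": 0,"z": 10,"roll": 0,"fingers": 0},
    {"x": 0,"y": 0,"z": 15,"roll": 0,"fingers": 0},
    {"x": 0,"y": 0,"z": 19,"roll": 0,"fingers": 0},
    {"x": 0,"y": 0,"z": 22,"roll": 0,"fingers": 0},
    {"x": 0,"y": 0,"z": 24,"roll": 0,"fingers": 0},
    {"x": 0,"y": 0,"z": 24,"roll": 0,"fingers": 0},
  ],
)

```text
time_s: 45.0
tcp_pos: [0.5501, 0.1223, 0.1109]
orientation: [0.0, 0.994, -0.105, -0.0]
wrist_force: [-0.5, 0.5, 0.0]
width: -0.001
```

Emit:
send_rows(
  moves=[
    {"x": 0,"y": 0,"z": 2,"roll": 0,"fingers": 0},
    {"x": 0,"y": 0,"z": 3,"roll": 0,"fingers": 0},
    {"x": 0,"y": 0,"z": 3,"roll": 0,"fingers": 0},
  ],
)

```text
time_s: 45.3
tcp_pos: [0.5506, 0.1224, 0.11]
orientation: [-0.001, 0.994, -0.105, 0.0]
wrist_force: [-6.9, -0.4, 19.9]
width: 0.001
```

Emit:
send_rows(
  moves=[
    {"x": 0,"y": 0,"z": 1,"roll": 0,"fingers": 0},
    {"x": 0,"y": 0,"z": 1,"roll": 0,"fingers": 0},
    {"x": 0,"y": 0,"z": -5,"roll": 0,"fingers": 0},
    {"x": 0,"y": 10,"z": -30,"roll": 0,"fingers": 0},
    {"x": 0,"y": 30,"z": -70,"roll": 0,"fingers": 0},
    {"x": 0,"y": 60,"z": -110,"roll": 0,"fingers": 0},
    {"x": 0,"y": 80,"z": -150,"roll": 0,"fingers": 0},
    {"x": 0,"y": 80,"z": -150,"roll": 0,"fingers": 0},
    {"x": 0,"y": 80,"z": -150,"roll": 0,"fingers": 0},
  ],
)

```text
time_s: 46.2
tcp_pos: [0.5341, 0.044, 0.2591]
orientation: [-0.001, 0.994, -0.106, 0.001]
wrist_force: [-0.2, 0.0, -0.7]
width: 0.001
```

```bash
python3 -c "
from h import *
p,d,C,o=snap('wrist','w17');print(o['tcp_pos'],o['wrist_force'])
Pw=cloud(C,d);hsv=cv2.cvtColor(p,cv2.COLOR_BGR2HSV)
t,dt,Ct,_=snap('top','top17');Q=cloud(Ct,dt)
for nm,P in(('wrist',Pw),('top',Q)):
    q=P.reshape(-1,3);s=((q[:,:2]-L)@X)*1000;y=(q[:,:2]-L)@np.array([-.978,.2096])*1000+8
    for a,b in((5,20),(20,40),(40,55),(70,90),(100,140),(150,200)):
        k=(s>a)&(s<b)&(abs(y)<65)&(q[:,2]>.06)&(q[:,2]<.16);print(nm,a,b,k.sum(),np.median(q[k][:,2]) if k.any() else 0)
m=mask(t,[22,150,60],[35,255,255],(290,150,420,290));print('tote',rect(plane(Ct,contour(m),.055)))
m=mask(t,[50,100,50],[80,255,255]);cs,_=cv2.findContours(m,0,1);pp=plane(Ct,np.vstack(cs).reshape(-1,2),0);print('spot',rect(pp))
"
```

```text
[0.5341 0.044  0.2591] [-0.2245  0.0036 -0.7352]
wrist 5 20 2230 0.11062444328829016
wrist 20 40 3239 0.11058049754291682
wrist 40 55 2450 0.11050099733790258
wrist 70 90 3543 0.10795322770643839
wrist 100 140 2267 0.10790469841563277
wrist 150 200 0 0
top 5 20 12 0.1078304154195231
top 20 40 179 0.10938456141529018
top 40 55 218 0.10938805980151656
top 70 90 287 0.10693042334336478
top 100 140 582 0.10673369501569452
top 150 200 726 0.10681855615659008
tote (array([ 516.0647, -167.3344]), array([247.8477, 171.4329]), 1.6526566743850708)
spot (array([ 516.9342, -333.6354]), array([338.4326, 255.7888]), 0.7703397870063782)
```

The hood is shut: lip and panel are level, with slope 0. Next I get the spot's yaw for a square push.

```bash
python3 -c "
from h import *
t=cv2.imread('pics/top17.png');Ct=cam('top')
m=mask(t,[50,80,40],[85,255,255]);k=np.argwhere(m)[:,::-1];w=plane(Ct,k,0)[:,:2]
x0,x1,y0=w[:,0].min(),w[:,0].max(),w[:,1].min();print(x0,x1,y0,w[:,1].max())
a=w[(w[:,1]<y0+.03)&(w[:,0]>x0+.04)&(w[:,0]<x1-.04)];f=np.polyfit(a[:,0],a[:,1],1);print('far strip',np.degrees(np.arctan(f[0])),np.polyval(f,.517))
for nm,b in(('hi x',w[(w[:,0]>x1-.035)]),('lo x',w[w[:,0]<x0+.035])):
    b=b[(b[:,1]>y0+.04)&(b[:,1]<-.22)];g=np.polyfit(b[:,1],b[:,0],1);print(nm,-np.degrees(np.arctan(g[0])),np.polyval(g,-.334))
mv(.515,-.035,.20,1.0);mv(.515,-.035,.022,1.0)
"
```

```text
0.3455886128541556 0.6878105223270349 -0.46398054341295386 -0.2006202744530483
far strip 0.7478996480790904 -0.45242704890890817
hi x 1.2499724242224113 0.6766327299041385
lo x 0.3448442103304506 0.35705185550908336
t 46.3 yaw -12.0 tcp [0.533  0.0449 0.2573] -> x -1 y 82 z 57 roll -0.227
t 46.3 yaw -12.0 tcp [0.533  0.0449 0.2573] -> x -1 y 82 z 235 roll -0.227
```

Emit:
send_rows(
  moves=[
    {"x": 0,"y": 25,"z": 0,"roll": -0.1,"fingers": 85},
    {"x": 0,"y": 55,"z": 0,"roll": -0.2,"fingers": 85},
    {"x": 0,"y": 82,"z": 30,"roll": -0.224,"fingers": 85},
    {"x": 0,"y": 82,"z": 70,"roll": -0.224,"fingers": 85},
    {"x": 0,"y": 82,"z": 110,"roll": -0.224,"fingers": 85},
    {"x": 0,"y": 82,"z": 150,"roll": -0.224,"fingers": 85},
    {"x": 0,"y": 82,"z": 190,"roll": -0.224,"fingers": 85},
    {"x": 0,"y": 82,"z": 220,"roll": -0.224,"fingers": 85},
    {"x": 0,"y": 82,"z": 242,"roll": -0.224,"fingers": 85},
    {"x": 0,"y": 82,"z": 242,"roll": -0.224,"fingers": 85},
    {"x": 0,"y": 82,"z": 242,"roll": -0.224,"fingers": 85},
  ],
)

```text
time_s: 47.4
tcp_pos: [0.5157, -0.036, 0.0156]
orientation: [0.0, 1.0, 0.007, -0.001]
wrist_force: [0.3, -1.1, 0.0]
width: 0.993
```

```bash
python3 -c "
from h import *
mv(.517,-.23,.016,.8);o=get_obs();print(o['width'],o['wrist_force'])
"
```

```text
t 47.4 yaw 0.8 tcp [ 0.5157 -0.036   0.0156] -> x -1 y 194 z -0 roll -0.001
0.9934621118614902 [ 0.3104 -1.0663  0.0185]
```

Emit:
send_rows(
  moves=[
    {"x": 0,"y": 15,"z": 0,"roll": 0,"fingers": 85},
    {"x": 0,"y": 25,"z": 0,"roll": 0,"fingers": 85},
    {"x": 0,"y": 31,"z": 0,"roll": 0,"fingers": 85},
    {"x": 0,"y": 37,"z": 0,"roll": 0,"fingers": 85},
    {"x": 0,"y": 44,"z": 0,"roll": 0,"fingers": 85},
    {"x": 0,"y": 52,"z": 0,"roll": 0,"fingers": 85},
    {"x": 0,"y": 61,"z": 0,"roll": 0,"fingers": 85},
    {"x": 0,"y": 70,"z": 0,"roll": 0,"fingers": 85},
    {"x": -1,"y": 80,"z": 0,"roll": 0,"fingers": 85},
    {"x": -1,"y": 90,"z": 0,"roll": 0,"fingers": 85},
    {"x": -1,"y": 100,"z": 0,"roll": 0,"fingers": 85},
    {"x": -1,"y": 110,"z": 0,"roll": 0,"fingers": 85},
    {"x": -1,"y": 120,"z": 0,"roll": 0,"fingers": 85},
    {"x": -1,"y": 130,"z": 0,"roll": 0,"fingers": 85},
    {"x": -1,"y": 140,"z": 0,"roll": 0,"fingers": 85},
    {"x": -1,"y": 150,"z": 0,"roll": 0,"fingers": 85},
    {"x": -1,"y": 160,"z": 0,"roll": 0,"fingers": 85},
    {"x": -1,"y": 169,"z": 0,"roll": 0,"fingers": 85},
    {"x": -1,"y": 176,"z": 0,"roll": 0,"fingers": 85},
    {"x": -1,"y": 180,"z": 0,"roll": 0,"fingers": 85},
  ],
)

```text
time_s: 49.4
tcp_pos: [0.5185, -0.2136, 0.0168]
orientation: [-0.002, 1.0, 0.008, 0.0]
wrist_force: [0.1, 12.6, 10.8]
width: 0.994
```

```bash
python3 -c "
from h import *
p,d,C,o=snap('wrist','w18');t,dt,Ct,_=snap('top','top18');print(o['tcp_pos'],o['wrist_force'])
m=mask(t,[22,150,60],[35,255,255],(290,150,450,290));print('tote',rect(plane(Ct,contour(m),.055)))
y=contour(mask(p,[22,120,60],[35,255,255]));a=cv2.approxPolyDP(y,6,True).reshape(-1,2);print(np.c_[a,plane(C,a,.055)])
"
```

```text
[ 0.5185 -0.2136  0.0168] [ 0.0723 12.5532 10.7864]
tote (array([ 611.5945, -253.2678]), array([53.7116, 82.0445]), 1.330381155014038)
[[152.     312.       0.4757  -0.2264   0.055 ]
 [177.     348.       0.4848  -0.2441   0.055 ]
 [243.     318.       0.5126  -0.2287   0.055 ]
 [275.     332.       0.5259  -0.2354   0.055 ]
 [313.     331.       0.5416  -0.2346   0.055 ]
 [340.     348.       0.5535  -0.243    0.055 ]
 [365.     315.       0.5623  -0.2265   0.055 ]
 [347.     276.       0.5532  -0.2086   0.055 ]
 [349.     249.       0.5529  -0.197    0.055 ]
 [168.     249.       0.4841  -0.198    0.055 ]
 [169.     279.       0.4836  -0.211    0.055 ]]
```

```bash
python3 -c "
from h import *
p=cv2.imread('pics/w18.png');s,_,_,_=snap('side')
cv2.imwrite('pics/c18.png',np.hstack([p,cv2.resize(s[190:340,210:325],(288,384))]))
"
```

```text
(no output)
```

View pics/c18.png

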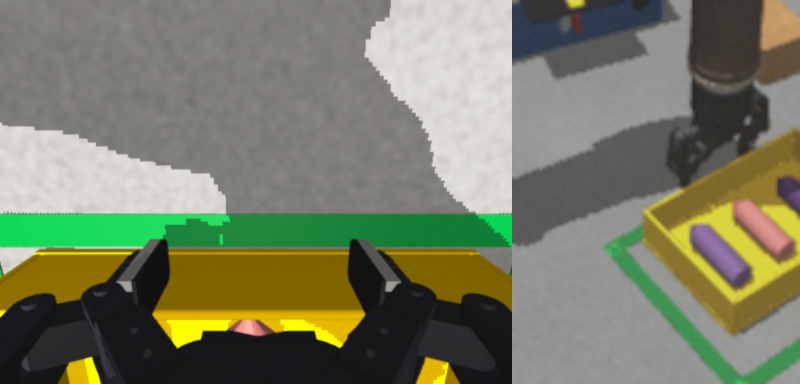

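```bash
python3 -c "
from h import *
p,d,C,o=snap('wrist');P=cloud(C,d)
for v in (225,240,247,250,252,255,260,270,290,305):print(v,P[v,258],P[v,200],p[v,258])
print(proj(C,[[.5185,-.2136,.0168],[.56,-.2136,.03],[.518,-.24,.055]]))
print(o['wrist_force'],o['tcp_pos'])
"
```

```text
225 [ 0.5183 -0.211   0.0012] [ 0.4858 -0.2116  0.0011] [ 65 138  36]
240 [ 0.5185 -0.2202  0.0014] [ 0.4854 -0.2207  0.0013] [ 63 135  31]
247 [ 0.5185 -0.225   0.0005] [ 0.4853 -0.2249  0.0015] [114 121 120]
250 [ 0.5186 -0.2261  0.0019] [ 0.4854 -0.2266  0.0021] [  0 100 126]
252 [ 0.5185 -0.2255  0.0056] [ 0.4858 -0.2264  0.0047] [  0 138 175]
255 [ 0.5186 -0.2262  0.0077] [ 0.4865 -0.2263  0.0083] [  0 102 129]
260 [ 0.5186 -0.226   0.0137] [ 0.4874 -0.2268  0.0131] [  0  99 127]
270 [ 0.5186 -0.2257  0.0242] [ 0.4894 -0.2263  0.0238] [  0 100 128]
290 [ 0.5186 -0.2259  0.0407] [ 0.4925 -0.2263  0.0407] [  0 100 126]
305 [ 0.5186 -0.2261  0.051 ] [ 0.4945 -0.2261  0.0514] [  0  99 128]
[[258.1972 241.4897]
 [345.8543 255.0126]
 [256.0008 339.5925]]
[-0.0489  5.1912  5.7649] [ 0.5185 -0.2144  0.0167]
```

The depth shows the fingers against the outer wall, which is upright at y=-0.226. The tote needs about 22 mm more.

Emit:
send_rows(
  moves=[
    {"x": -1,"y": 5,"z": 0,"roll": 0,"fingers": 85},
    {"x": -1,"y": 11,"z": 0,"roll": 0,"fingers": 85},
    {"x": -1,"y": 16,"z": 0,"roll": 0,"fingers": 85},
    {"x": -1,"y": 20,"z": 0,"roll": 0,"fingers": 85},
    {"x": -1,"y": 22,"z": 0,"roll": 0,"fingers": 85},
    {"x": -1,"y": 22,"z": 0,"roll": 0,"fingers": 85},
    {"x": -1,"y": 22,"z": 0,"roll": 0,"fingers": 85},
  ],
)

```text
time_s: 50.3
tcp_pos: [0.5178, -0.2358, 0.0167]
orientation: [-0.002, 1.0, 0.008, 0.0]
wrist_force: [0.7, 8.2, 6.1]
width: 0.998
```

Emit:
send_rows(
  moves=[
    {"x": 0,"y": -10,"z": 0,"roll": 0,"fingers": 85},
    {"x": 0,"y": -30,"z": 0,"roll": 0,"fingers": 85},
    {"x": 0,"y": -50,"z": -20,"roll": 0,"fingers": 85},
    {"x": 0,"y": -80,"z": -60,"roll": 0,"fingers": 85},
    {"x": 0,"y": -120,"z": -100,"roll": 0,"fingers": 85},
    {"x": 0,"y": -160,"z": -140,"roll": 0,"fingers": 85},
    {"x": 0,"y": -200,"z": -180,"roll": 0,"fingers": 85},
    {"x": 0,"y": -240,"z": -215,"roll": 0,"fingers": 85},
    {"x": 0,"y": -280,"z": -240,"roll": 0,"fingers": 85},
    {"x": 0,"y": -310,"z": -240,"roll": 0,"fingers": 85},
    {"x": 0,"y": -310,"z": -240,"roll": 0,"fingers": 85},
  ],
)

```text
time_s: 51.4
tcp_pos: [0.5133, 0.0796, 0.2579]
orientation: [-0.002, 1.0, 0.011, 0.001]
wrist_force: [0.1, 0.5, 0.1]
width: 0.992
```

```bash
python3 -c "
from h import *
t,dt,Ct,o=snap('top','top19');print(o['tcp_pos'],o['wrist_force'])
m=mask(t,[22,150,60],[35,255,255],(290,130,450,290));c=contour(m);print('tote',rect(plane(Ct,c,.055)),c.min(0),c.max(0))
g=mask(t,[50,80,40],[85,255,255]);k=np.argwhere(g)[:,::-1];w=plane(Ct,k,0)[:,:2];print('spot',rect(w),w.min(0),w.max(0))
P=cloud(Ct,dt)
for nm,lo,hi in(('purple',[115,50,20],[155,255,255]),('pink',[0,40,60],[14,200,255])):
    mm=mask(t,lo,hi,(c[:,0].min(),c[:,1].min(),c[:,0].max(),c[:,1].max()));n,l,s,cc=cv2.connectedComponentsWithStats(mm)
    for i in range(1,n):
        if s[i,4]>50:print(nm,s[i],rect(plane(Ct,np.argwhere(l==i)[:,::-1],.02)),np.percentile(P[l==i][:,2],90))
for nm,lo,hi,roi,z in(('carton',[8,80,80],[18,255,255],(265,105,325,155),.065),('roll',[5,120,40],[14,255,255],(90,200,135,250),.048)):
    print(nm,rect(plane(Ct,contour(mask(t,lo,hi,roi)),z)))
q=P[225:260,120:165];print('jar',q[q[:,:,2]>.085].mean(0))
q=P.reshape(-1,3);s=((q[:,:2]-L)@X)*1000;y=(q[:,:2]-L)@np.array([-.978,.2096])*1000+8
for a,b in((20,50),(70,100),(150,200)):
    k=(s>a)&(s<b)&(abs(y)<65)&(q[:,2]>.06)&(q[:,2]<.16);print('hood',a,k.sum(),np.median(q[k][:,2]) if k.any() else 0)
sd,_,_,_=snap('side');cv2.imwrite('pics/c19.png',np.hstack([cv2.resize(t[90:290,80:450],(500,270)),sd[110:380,150:450]]))
"
```

```text
[0.5133 0.0796 0.2579] [0.1273 0.4988 0.075 ]
tote (array([ 516.3334, -324.4661]), array([247.8846, 179.1308]), 0.799333393573761) [359 167] [419 247]
spot (array([ 517.0945, -332.475 ]), array([339.9693, 259.7982]), 0.7119991183280945) [ 0.3456 -0.464 ] [ 0.6878 -0.2006]
purple [372 183  30   8 201] (array([ 583.9826, -330.8928]), array([22.6101, 92.4507]), 1.3668326139450073) 0.03620792845786913
purple [372 227  31   8 223] (array([ 444.0713, -329.3112]), array([21.8975, 93.9585]), 1.4245975017547607) 0.03621661591841634
pink [371 205  31   9 256] (array([ 511.8258, -327.8892]), array([25.4193, 95.038 ]), 1.3905302286148071) 0.035880893951650394
carton (array([748.6227, -27.9362]), array([129.2396,  94.1482]), 84.20332336425781)
roll (array([433.4737, 518.5385]), array([ 93.313, 105.651]), 4.037837028503418)
jar [0.3863 0.4125 0.1225]
hood 20 0 0
hood 70 156 0.10689924013181673
hood 150 723 0.10685987333235336
```

View pics/c19.png

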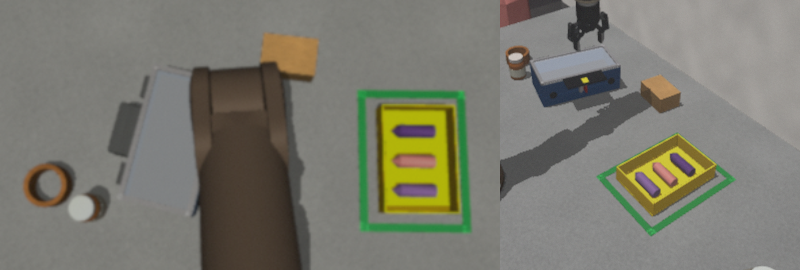

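The tote sits inside the tape outline with all three crystals flat. The hood is shut, and the carton, tape roll and jar haven't moved. Handing in.

```bash
python3 -c "
from workcell import *
o=get_obs();print(o['time_s'],abs(o['qvel']).max());print(job_done())"
```

```text
51.5 0.04155791238881643
the job is handed in; nothing more can be done
None
```

I unloaded the polisher and handed the job in at 51.5 s. All three crystals that were there are in the tote, the hood is shut, and the tote is on the green spot.

- **Catch and hood:** The tool only points straight down, so a finger could not reach under the lip. I held the tote by one wall and used its empty corner to push the tab left and raise the hood to about 0.6 rad. I set the tote back down in line with the spot, then pushed the hood fully open with the closed fingers.
- **Crystals:** The pale amethyst, dark amethyst and pale pink crystals were set down side by side, about 70 mm apart. In the last view their tops are all at 36 mm, so they lie flat.
- **Closing:** I pressed the lip down until it met about 20 N. After that, the lip and panel measured level, so the hood is at 0.
- **Tote on the spot:** It is turned 0.8° against the spot's 0.7°, and x agrees to about 1 mm. For y, the finger contact gives -0.333 and the top camera about -0.329, against -0.3325 for the spot. I trust the finger contact more, because the raw camera outline also takes in the side of the wall.
- **Bystanders:** The carton and tape roll moved less than 1 mm. The jar's reading shifted about 3 mm, which I take as noise because nothing went near it.
- **Not rechecked:** The arm hid the lip in the final top view, so only the panel could be measured again there; it was still level.

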